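Clear the label-roll deck and put the rolls away

TASK

Clear the label station for the night: pull the drawer open, slide every label roll up off its spindle and lay the rolls flat, side by side, on the drawer's floor, then push the drawer fully shut. Only after that, hang the stand-up plate by its eye on the peg of the stand to show that the station is cleared, and let go of it. Leave the jar, the clear box and the computer mouse where they are.

Things in the scene. Friction and masses are not known exactly. Their poses are not given: they have to be found in the camera images.
- roll1: Roll of white paper labels wound on a cardboard core: a ring of outer diameter 58 mm, hole 24 mm, height 32 mm, about 90 g. Origin at its centre (mid-height, on the axis); z along its axis. All four rolls are alike; at the start each one present sits on a spindle of the deck, some may be absent.
- roll2: Roll of white paper labels wound on a cardboard core: a ring of outer diameter 58 mm, hole 24 mm, height 32 mm, about 90 g. Origin at its centre (mid-height, on the axis); z along its axis. All four rolls are alike; at the start each one present sits on a spindle of the deck, some may be absent.
- roll3: Roll of white paper labels wound on a cardboard core: a ring of outer diameter 58 mm, hole 24 mm, height 32 mm, about 90 g. Origin at its centre (mid-height, on the axis); z along its axis. All four rolls are alike; at the start each one present sits on a spindle of the deck, some may be absent.
- roll4: Roll of white paper labels wound on a cardboard core: a ring of outer diameter 58 mm, hole 24 mm, height 32 mm, about 90 g. Origin at its centre (mid-height, on the axis); z along its axis. All four rolls are alike; at the start each one present sits on a spindle of the deck, some may be absent.
- deck: Fixed square aluminium plate 160 x 160 x 20 mm with four upright steel spindles, 16 mm diameter, standing 55 mm above the plate's top (their tops are 75 mm above the table), at x = +-45 mm, y = +-45 mm in the deck's frame. Origin under the plate's centre, on the table; z up. A roll on a spindle rests flat on the plate, so it must rise 55 mm to come off.
- bench: Fixed white drawer unit, 280 (x) x 360 (y) x 110 mm high, with one wide drawer. Origin: centre of its underside, on the table. Its drawer front faces its own -x, 140 mm from the origin. Two clear cartons that cannot be touched (look only) stand on its top, towards its back.
- bench_drawer0 (a joint): How far the drawer is out, in m: 0 shut, at most 0.198. It slides out along the unit's own -x and stays where it is left; friction about 1 N plus light damping. At the start 0 to 40 mm out.
- bench_drawer0_handle (a point): Middle of the drawer's bar handle, a horizontal steel bar 11 mm thick and 120 mm long, parallel to the drawer front and 35 mm in front of it, 72 mm above the table (at x = -(d + 175 mm), y = 0 in the unit's frame when the drawer is out by d). The drawer front's top edge is about 98 mm above the table. Moves with the drawer; axes as the unit's.
- drawer_in (a point): Centre of the drawer's inner floor, 22 mm above the table; axes as the unit's (x away from the front, z up). With the drawer out by d it lies at x = -(d + 1.5 mm), y = 0 in the unit's frame. Inside 235 mm (x) by 318 mm (y), walls 66 mm above the floor. Open to the sky from x = -117 mm to about d - 124 mm; the rest is under the unit's top. One layer of rolls fits.
- sign: Stand-up plate: a white upright plate 60 mm wide (y) and 6 mm thick (x), on a steel foot 60 x 60 x 8 mm (an upside-down T), 104 mm tall in all, 140 g. Origin: centre of the foot's underside; z up the plate, x normal to the plate. It has a round eye of 24 mm diameter through the plate. Stands on the table at the start; symmetric, so either face may go first onto the peg.
- sign_eye (a point): Centre of the plate's eye: on the plate's middle, 64 mm above the foot's underside, 40 mm below the plate's top edge. The eye's axis is the plate's x.
- stand: Fixed dark steel peg stand: round base of 100 mm diameter, 12 mm high, a post of 16 mm diameter and 175 mm tall, and one straight peg of 8 mm diameter that leaves the post at 145 mm height along the stand's own -x and rises slightly to its free tip, 85 mm from the post's axis at 163 mm height. Origin: centre of the base's underside.
- peg_tip (a point): Free tip of the peg, 163 mm above the table; axes as the stand's (the peg points along -x).
- jar: Bystander: amber glass jar, 56 mm diameter, 85 mm tall, origin under its centre. Leave alone.
- tipbox: Bystander: clear plastic box, 110 x 80 x 50 mm, origin under its centre. Leave alone.
- mouse: Bystander: black computer mouse, 105 x 60 x 30 mm, origin under its centre. Leave alone.

How it is judged (in metres and radians):
On the way, in this order (a step that is already met when the one before it is completed fails the run):
1. the drawer is pulled open (at least 80 mm) (value of joint bench_drawer0 above 0.08 m), for 0.2 s.
2. every roll lies flat on the drawer's floor (x of roll1 in the frame of drawer_in between -0.12 and 0.12 m and y of roll1 in the frame of drawer_in between -0.16 and 0.16 m and z of roll1 in the frame of drawer_in between 0.005 and 0.026 m and angle between the z axis of each of roll1, roll2, roll3, roll4 and the z axis of drawer_in, either way round below 0.2 rad and x of roll2 in the frame of drawer_in between -0.12 and 0.12 m and y of roll2 in the frame of drawer_in between -0.16 and 0.16 m and z of roll2 in the frame of drawer_in between 0.005 and 0.026 m and x of roll3 in the frame of drawer_in between -0.12 and 0.12 m and y of roll3 in the frame of drawer_in between -0.16 and 0.16 m and z of roll3 in the frame of drawer_in between 0.005 and 0.026 m and x of roll4 in the frame of drawer_in between -0.12 and 0.12 m and y of roll4 in the frame of drawer_in between -0.16 and 0.16 m and z of roll4 in the frame of drawer_in between 0.005 and 0.026 m), for 0.2 s.
3. the drawer is pushed shut with the rolls in it (all of step 2 and value of joint bench_drawer0 below 0.008 m), for 0.2 s.
4. the plate hangs by its eye on the peg (x of sign_eye in the frame of stand between -0.082 and -0.015 m and y of sign_eye in the frame of stand between -0.015 and 0.015 m and height (world z) of sign_eye between 0.128 and 0.17 m and angle between sign's own z axis and vertical below 0.35 rad), for 0.2 s.
At the end, for the whole second after the job is handed in: Every roll present lies flat (within 0.2 rad) in one layer on the drawer's floor, the drawer is shut (within 8 mm), and the plate hangs by its eye on the peg, upright within 0.35 rad, the eye within 15 mm of the peg's line sideways and 15 to 82 mm from the post's axis (all of step 3 and all of step 4 and linear speed of sign below 0.15 m/s); the robot touches nothing.
It fails at once if the jar is displaced by more than 30 mm (distance of jar from where it was at the start of the episode above 0.03 m).
It fails at once if the clear box is displaced by more than 30 mm (distance of tipbox from where it was at the start of the episode above 0.03 m).
It fails at once if the computer mouse is displaced by more than 30 mm (distance of mouse from where it was at the start of the episode above 0.03 m).
Of roll1, roll2, roll3, roll4 only 3 to 4 are there at a start; the rules pass over those that are not, and their reading is None.
At some moment in a run one of sign may be knocked a few centimetres aside while the robot is not near it.
Once in a run the grip may slacken for a moment while it holds something.
It also fails if it takes over 208 s, if anything falls off the work surface, if the arm or the gripper's body presses on something with over 40 N, if the wrist force passes 120 N, or if a joint passes its speed limit or range.

ROBOT

A 6-joint arm with a two-finger parallel gripper is mounted at the origin on the work surface. World frame = base frame: x ahead of the robot, y to its left, z up, the work surface at z = 0. Lengths are in m, angles in degrees, forces in N, time in s.
With the tool pointing down it reaches from about 0.3 to 0.75 m from the base axis. Payload 8.5 kg.
Tool frame: the origin (TCP) lies at the very end of the fingers, on their centre line; the grasp point (between the pads) lies 19 mm behind it (robot.hold_point_z is the z of the grasp point in the tool frame, in m); z points along the fingers, y is the line along which they close (so a half turn about z gives the same grasp; the last joint's range is limited). The gripper opens to 85 mm and grips with 20 to 120 N. Pads are 22 mm wide; open, the fingers measure 114 mm over their backs; the gripper's body (76 mm by 85 mm) begins 54 mm behind the grasp point. The pads swing forward as they close: fully open they stand 13 mm farther back than shut.
Start: joints at [-76.106, 21.807, 74.336, -0, 83.858, -12.336], TCP at [0.243, -0.493, 0.231] pointing down, gripper open.
Joint ranges: [-178.18, 178.18], [-50.72, 133.34], [12.68, 142.11], [-81.47, 261.47], [9.98, 163.14], [-165.26, 165.26]. Speed limits (degrees/s): [136.94, 136.94, 180, 180, 180, 180].

INTERFACE

Orientations are given as [roll, pitch, yaw] about the fixed x, y, z axes, in that order (R = Rz(yaw) Ry(pitch) Rx(roll)).
In Python, from bench import robot, get_image, camera_info gives the robot as it stands.
- The arm moves only by the tool apply_moves, never from a script. Its argument "targets" is a list of rows, each a list of 7 numbers: the turn, a rotation vector about the tool's x, y, z each as a share of 360 degrees, from -1 to 1, then the shift along the tool's x, y, z each as a share of 25 cm, from -1 to 1, then the closure, from -1 (fully open) to 1 (shut). In form: [[rx, ry, rz, dx, dy, dz, gripper], ...]. A call has exactly 5 rows; each row is the pose to reach, as a shift and turn from the pose commanded when the call began, along the tool's axes at that moment, turning the shorter way round; what a row does not reach only later rows make up. A row lasts 1/10 s, in which the tool goes at most 50 mm and 8.59 degrees, less where a joint would pass 70% of its speed; a pose out of reach is approached as far as the arm can. A call with a number of a shift or a turn outside -1 to 1 is refused whole. A call with a gripper value outside its range is refused whole. The fingers move at their own pace and stop on an object; the grip force is fixed at half the most. Time passes only in rows, so rows that repeat a pose let the fingers close, or fill a call up. It gives the time, the measured TCP pose, the force, the opening and the grip force at its end, in the units of the state.
- robot.observe(): the state, without advancing time (a new reading comes with each control period).
- get_image(name): name is "side" or "top"; returns (picture, depth): 480x640x3 uint8, red, green, blue; 480x640 float32, m along the optical axis (not along the pixel's ray), 0 where there is no reading.
- camera_info(name): a dict with "mtx" (3x3 intrinsics, pixels), "R" (3x3) and "t" (3): a world point X has camera coordinates R X + t. Camera axes: x right, y down, z forward; pixel columns grow to the right and rows downward; lengths in m; the calibration is good to about 2 mm. A picture is of the moment at which its call begins. camera_info takes no time and is no camera call.
- robot.hand_in(): hands the job in; it is judged then, once.
The state is a dict: "time": time; "joint_pos": joint angles; "joint_velocities": joint speeds; "joint_torque": joint torques, N m; "position": TCP position; "tool_rot": TCP orientation; "contact_force": force on the tool from outside, world axes, zero at the start; "ft_torque": the same for the moment, N m; "gripper_width": finger opening in m; "grasp_force": force on a finger pad.
Only numpy, scipy, OpenCV 4.12 (cv2) and the standard library are available. Lean on these libraries where they do the work, as an engineer would, in place of code of your own. Each camera call takes 0.05 s, during which the arm holds its last target. There are 200 camera calls.

## Working session

There is one attempt and no reset: what is moved stays moved. The work goes in short steps, Python scripts to look and compute and a tool call to move; the robot and the scene stay as the last step left them, time stands still between calls to the robot, and variables do not carry over. Pictures are saved under pics/ and viewed, at most 14 in all, crops included, and the job is handed in when it is done.

Besides the shell and the picture viewer there is one more tool, called after ">>>" as name(argument=value, ...) on one line, values as JSON. apply_moves: Moves the arm, as the interface text tells. Shift numbers are shares of 25 cm and turn numbers shares of 360 degrees, none past 1 either way. Its arguments: {"type":"object","properties":{"targets":{"type":"array"}},"required":["targets"]}

```bash
mkdir -p pics; ls; python3 - <<'E'
from bench import robot,get_image,camera_info
import cv2,numpy as np
for n in("side","top"):
    p,d=get_image(n); cv2.imwrite(f"pics/{n}0.png",p[:,:,::-1]); np.save(f"{n}0.npy",d)
    c=camera_info(n); print(n,np.round(c["mtx"],1).tolist(),np.round(c["R"],3).tolist(),np.round(c["t"],3).tolist())
s=robot.observe();print(s["position"],s["tool_rot"],s["time"],s["gripper_width"],robot.hold_point_z)
E
```

```text
pics
side [[599.9, 0.0, 315.0], [0.0, 599.9, 238.2], [0.0, 0.0, 1.0]] [[-0.747, -0.664, 0.012], [-0.524, 0.578, -0.626], [0.409, -0.474, -0.78]] [0.385, 0.397, 1.275]
top [[450.3, 0.0, 321.3], [0.0, 450.3, 244.4], [0.0, 0.0, 1.0]] [[0.024, -1.0, -0.004], [-0.983, -0.023, -0.184], [0.183, 0.008, -0.983]] [-0.064, 0.585, 0.904]
[ 0.24303629 -0.49308357  0.23080138] [-1.79926788e+02 -1.43383493e-02  2.62323777e+01] 0.1 0.0854491598388185 -0.0187
```

View pics/side0.png

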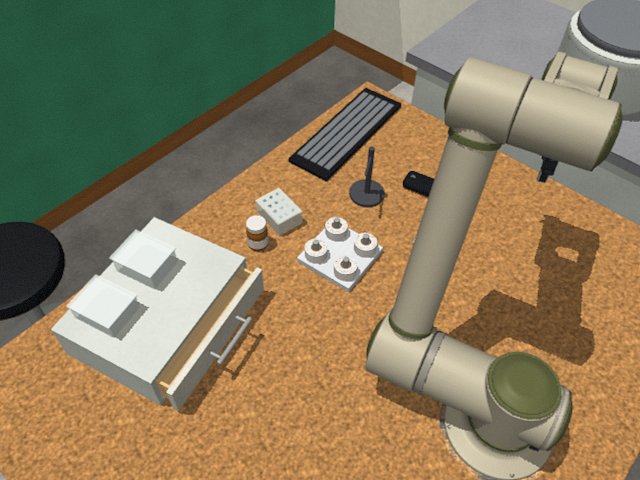

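View pics/top0.png

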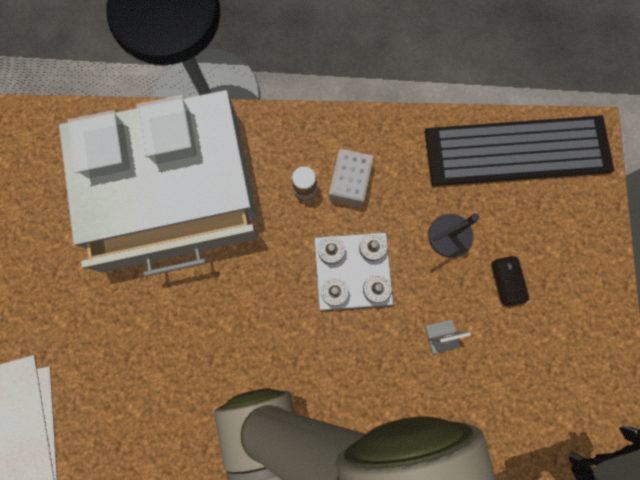

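Four rolls on the deck (top ~(332,249),(373,247),(335,292),(377,290)), drawer slightly open with its handle at ~(175,266), the sign at ~(445,336), the stand at ~(451,236) with the peg pointing up-right or down-left. I'll enlarge these.

```bash
cat > h.py <<'E'
from bench import robot,get_image,camera_info
import cv2,numpy as np
from scipy.spatial.transform import Rotation as Ro
def snap(n,tag=None):
    p,d=get_image(n)
    if tag: cv2.imwrite(f"pics/{tag}.png",p[:,:,::-1]); np.save(f"{tag}.npy",d)
    return p,d
def ray(n,uv):
    c=camera_info(n);R=np.array(c["R"]);t=np.array(c["t"])
    return -R.T@t, R.T@np.linalg.solve(np.array(c["mtx"]),[uv[0],uv[1],1.])
def at_z(n,uv,z):
    o,r=ray(n,uv);return o+r*(z-o[2])/r[2]
def at_d(n,uv,d):
    o,r=ray(n,uv);return o+r*d[int(round(uv[1])),int(round(uv[0]))]
def tri(uvs,uvt):
    o1,r1=ray("side",uvs);o2,r2=ray("top",uvt)
    k=np.linalg.lstsq(np.c_[r1,-r2],o2-o1,rcond=None)[0]
    a,b=o1+k[0]*r1,o2+k[1]*r2;return (a+b)/2,np.linalg.norm(a-b)
def proj(n,X):
    c=camera_info(n);q=np.array(c["mtx"])@(np.array(c["R"])@X+np.array(c["t"]));return q[:2]/q[2]
def crop(src,dst,x0,y0,w,h,s):
    p=cv2.imread(f"pics/{src}.png")[y0:y0+h,x0:x0+w]
    cv2.imwrite(f"pics/{dst}.png",cv2.resize(p,None,fx=s,fy=s,interpolation=cv2.INTER_CUBIC))
E
python3 - <<'E'
from h import *
crop("top0","c1",310,205,200,150,4)
crop("side0","c2",290,140,160,150,4)
crop("top0","c3",60,180,210,100,3.8)
E
```

```text
(no output)
```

View pics/c1.png

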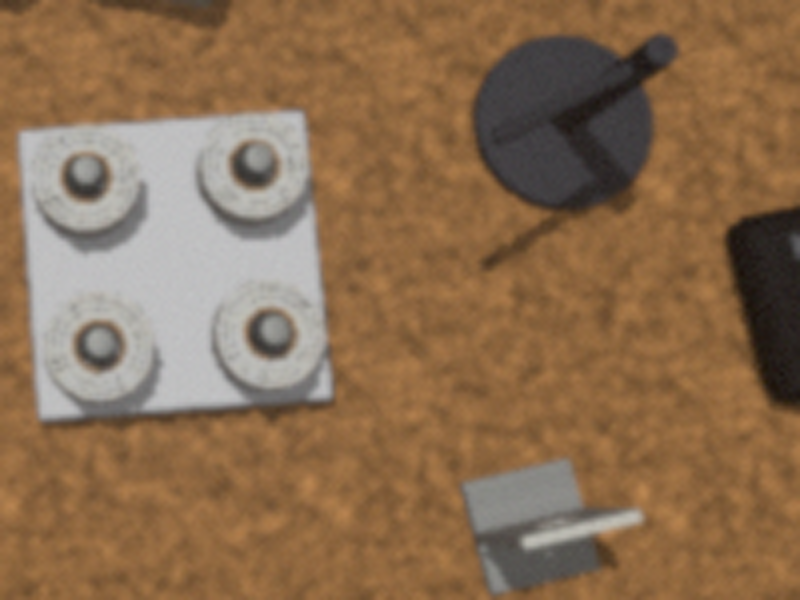

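View pics/c2.png

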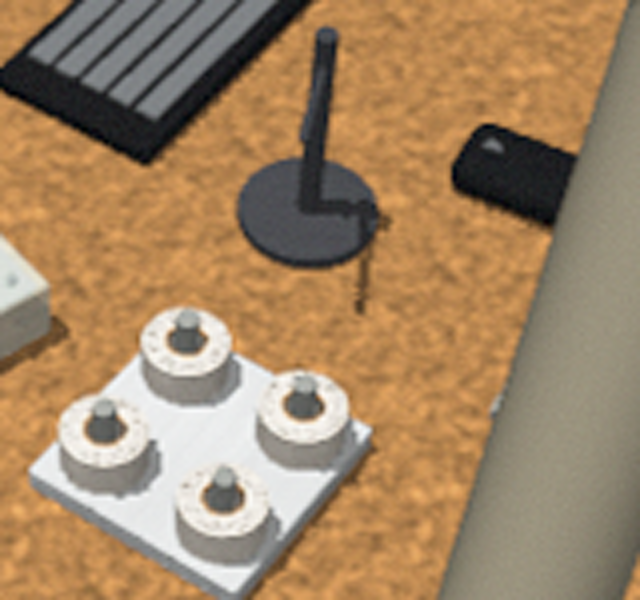

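View pics/c3.png

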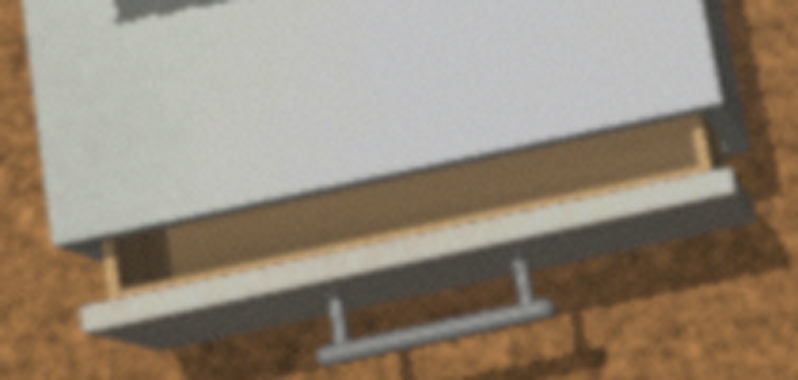

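```bash
python3 - <<'E'
from h import *
np.set_printoptions(precision=4,suppress=True)
d=np.load("top0.npy")
T=lambda x,y:(310+x/4,205+y/4); S=lambda x,y:(290+x/4,140+y/4)
tp=[T(87,168),T(257,157),T(102,341),T(273,328)]; sd=[S(188,318),S(105,408),S(305,384),S(224,476)]
for t in tp:
    b=min((tri(s,t) for s in sd),key=lambda q:q[1]); print("spindle",b, at_d("top",t,d))
rt=[at_z("top",T(*q),.052) for q in [(88,180),(254,170),(100,347),(270,335)]];print("rolls",np.array(rt), [at_d("top",T(q[0]+38,q[1]),d)[2] for q in [(88,180),(254,170),(100,347),(270,335)]])
print("post",tri(S(327,38),T(660,47)),"base",at_z("top",T(563,123),.012),"tip",tri(S(308,135),T(497,138)),at_z("top",T(497,138),.163),at_d("top",T(500,137),d))
H=lambda x,y:(60+x/3.8,180+y/3.8)
for q in [(318,355),(552,307)]: print("handle",at_z("top",H(*q),.072),at_d("top",H(*q),d))
for q in [(82,322),(735,180)]: print("front top",at_z("top",H(*q),.098))
for q in [(57,243),(722,103)]: print("unit top edge",at_z("top",H(*q),.11))
for q in [(463,483),(572,460),(603,568),(495,593)]: print("foot",at_z("top",T(*q),.008))
for q in [(522,540),(643,515),(582,527)]: print("plate",at_z("top",T(*q),.104),at_d("top",T(*q),d))
from itertools import product
for q,s in [((318,355),(220,355)),((552,307),(248,320))]: print(tri(s,H(*q)))
E
```

```text
spindle (array([ 0.5781, -0.0729,  0.0681]), np.float64(0.0023609201667364813)) [ 0.5779 -0.0722  0.0754]
spindle (array([ 0.5855, -0.1614,  0.0717]), np.float64(0.0021082559617642636)) [ 0.585  -0.16    0.0794]
spindle (array([ 0.4886, -0.0821,  0.0685]), np.float64(0.000919590533370413)) [ 0.4881 -0.0816  0.0786]
spindle (array([ 0.4966, -0.17  ,  0.0703]), np.float64(0.0021399214571448098)) [ 0.4971 -0.1689  0.075 ]
rolls [[ 0.5756 -0.0733  0.052 ]
 [ 0.5831 -0.1614  0.052 ]
 [ 0.4872 -0.0813  0.052 ]
 [ 0.4956 -0.1701  0.052 ]] [np.float64(0.050988207262582574), np.float64(0.05265985846577537), np.float64(0.05102497519223814), np.float64(0.04836974428777574)]
post (array([ 0.6252, -0.342 ,  0.1646]), np.float64(0.002576607886462783)) base [ 0.621  -0.3377  0.012 ] tip (array([ 0.5792, -0.2639,  0.1647]), np.float64(0.003038389779625749)) [ 0.5808 -0.2636  0.163 ] [ 0.5806 -0.2641  0.1666]
handle [0.5139 0.3149 0.072 ] [0.5139 0.3147 0.0725]
handle [0.5433 0.1895 0.072 ] [0.5429 0.1888 0.0747]
front top [0.5256 0.4314 0.098 ]
front top [0.6108 0.0889 0.098 ]
unit top edge [0.5658 0.4432 0.11  ]
unit top edge [0.6501 0.0961 0.11  ]
foot [ 0.4222 -0.2793  0.008 ]
foot [ 0.4359 -0.3384  0.008 ]
foot [ 0.3793 -0.3532  0.008 ]
foot [ 0.3649 -0.2953  0.008 ]
plate [ 0.3947 -0.2859  0.104 ] [ 0.3946 -0.287   0.0995]
plate [ 0.408  -0.3448  0.104 ] [ 0.4076 -0.378   0.0005]
plate [ 0.4016 -0.3151  0.104 ] [ 0.4016 -0.315   0.1042]
(array([0.5118, 0.3061, 0.0944]), np.float64(0.0008380409731940305))
(array([0.5459, 0.1935, 0.0589]), np.float64(0.001786205635447859))
```

```bash
cat >> h.py <<'E'
def plan(wps,start=None):
    """wps: (x,y,z,yaw); prints, per leg, pieces of <=0.24 m / 42 deg as tool-frame shares"""
    if start is None:
        s=robot.observe();p=np.array(s["position"]);R=Ro.from_euler("xyz",s["tool_rot"],degrees=True)
    else: p=np.array(start[:3]);R=Ro.from_euler("xyz",[180,0,start[3]],degrees=True)
    for w in wps:
        q=np.array(w[:3],float);Q=Ro.from_euler("xyz",[180,0,w[3]],degrees=True)
        rv=(R.inv()*Q).as_rotvec(degrees=True)
        n=int(np.ceil(max(np.linalg.norm(q-p)/.24,np.linalg.norm(rv)/42,1e-3)))
        for i in range(n):
            r=rv/n; sh=R.inv().apply((q-p)/(n-i))
            print(np.round(np.r_[r/360,sh/.25],3).tolist()); p=p+(q-p)/(n-i); R=R*Ro.from_rotvec(r,degrees=True)
        print("-> ",w)
E
python3 - <<'E'
from h import *
plan([(.5286,.2522,.2,103.6),(.5286,.2522,.125,103.6),(.5286,.2522,.053,103.6)])
E
```

```text
[-0.0, -0.0, -0.054, 0.586, -0.542, 0.032]
[-0.0, -0.0, -0.054, 0.732, -0.318, 0.031]
[-0.0, -0.0, -0.054, 0.796, -0.057, 0.031]
[-0.0, -0.0, -0.054, 0.77, 0.21, 0.031]
->  (0.5286, 0.2522, 0.2, 103.6)
[-0.0, -0.0, -0.0, -0.0, -0.0, 0.3]
->  (0.5286, 0.2522, 0.125, 103.6)
[-0.0, -0.0, -0.0, -0.0, -0.0, 0.288]
->  (0.5286, 0.2522, 0.053, 103.6)
```

>>> apply_moves(targets=[[0,0,-0.011,0.12,-0.11,0.006,0.4],[0,0,-0.022,0.235,-0.217,0.013,0.4],[0,0,-0.033,0.35,-0.325,0.02,0.4],[0,0,-0.044,0.47,-0.434,0.026,0.4],[0,0,-0.054,0.586,-0.542,0.032,0.4]])

```text
time: 0.6
position: [0.3148, -0.3054, 0.223]
tool_rot: [-180.0, -0.0, 45.8]
contact_force: [0.5, -0.1, -0.0]
gripper_width: 0.0256
grasp_force: 0.0
```

>>> apply_moves(targets=[[0,0,-0.011,0.146,-0.064,0.006,0.4],[0,0,-0.022,0.293,-0.127,0.013,0.4],[0,0,-0.033,0.44,-0.19,0.02,0.4],[0,0,-0.044,0.586,-0.254,0.026,0.4],[0,0,-0.054,0.732,-0.318,0.031,0.4]])

```text
time: 1.1
position: [0.3858, -0.1189, 0.2154]
tool_rot: [-180.0, -0.0, 65.3]
contact_force: [0.6, 0.1, -0.8]
gripper_width: 0.0252
grasp_force: 0.0
```

>>> apply_moves(targets=[[0,0,-0.011,0.16,-0.012,0.006,0.4],[0,0,-0.022,0.32,-0.023,0.013,0.4],[0,0,-0.033,0.478,-0.034,0.02,0.4],[0,0,-0.044,0.637,-0.046,0.026,0.4],[0,0,-0.054,0.796,-0.057,0.031,0.4]])

```text
time: 1.6
position: [0.4566, 0.0676, 0.2076]
tool_rot: [-180.0, 0.0, 84.7]
contact_force: [0.3, -0.4, 0.1]
gripper_width: 0.0257
grasp_force: 0.0
```

>>> apply_moves(targets=[[0,0,-0.011,0.154,0.042,0.006,0.4],[0,0,-0.022,0.308,0.084,0.013,0.4],[0,0,-0.033,0.462,0.126,0.02,0.4],[0,0,-0.054,0.77,0.21,0.031,0.4],[0,0,-0.054,0.77,0.21,0.031,0.4]])

```text
time: 2.1
position: [0.5273, 0.2554, 0.1993]
tool_rot: [-180.0, -0.0, 104.3]
contact_force: [-0.5, -0.6, 0.5]
gripper_width: 0.0255
grasp_force: 0.0
```

>>> apply_moves(targets=[[0,0,0.002,-0.012,0,0.12,0.4],[0,0,0.002,-0.012,0,0.24,0.4],[0,0,0.002,-0.012,0,0.36,0.4],[0,0,0.002,-0.012,0,0.48,0.4],[0,0,0.002,-0.012,0,0.585,0.4]])

```text
time: 2.6
position: [0.5273, 0.2496, 0.0522]
tool_rot: [-179.9, 0.0, 103.3]
contact_force: [-18.0, -5.5, 108.4]
gripper_width: 0.0255
grasp_force: 45.8
```

>>> apply_moves(targets=[[0,0,0,0,0,0,0.4],[0,0,0,0,0,0,1],[0,0,0,0,0,0,1],[0,0,0,0,0,0,1],[0,0,0,0,0,0,1]])

```text
time: 3.1
position: [0.5277, 0.2496, 0.0538]
tool_rot: [-180.0, 0.0, 103.3]
contact_force: [1.1, -0.5, -0.3]
gripper_width: 0.009
grasp_force: 58.4
```

>>> apply_moves(targets=[[0,0,0,0,-0.03,0,1],[0,0,0,0,-0.08,0,1],[0,0,0,0,-0.14,0,1],[0,0,0,0,-0.2,0,1],[0,0,0,0,-0.24,0,1]])

```text
time: 3.6
position: [0.468, 0.2348, 0.0537]
tool_rot: [-179.9, 0.1, 103.3]
contact_force: [2.5, -5.1, -3.1]
gripper_width: 0.0091
grasp_force: 58.6
```

```bash
python3 - <<'E'
from h import *
snap("top","top1");crop("top1","c4",50,80,300,225,2.6)
E
```

```text
(no output)
```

View pics/c4.png

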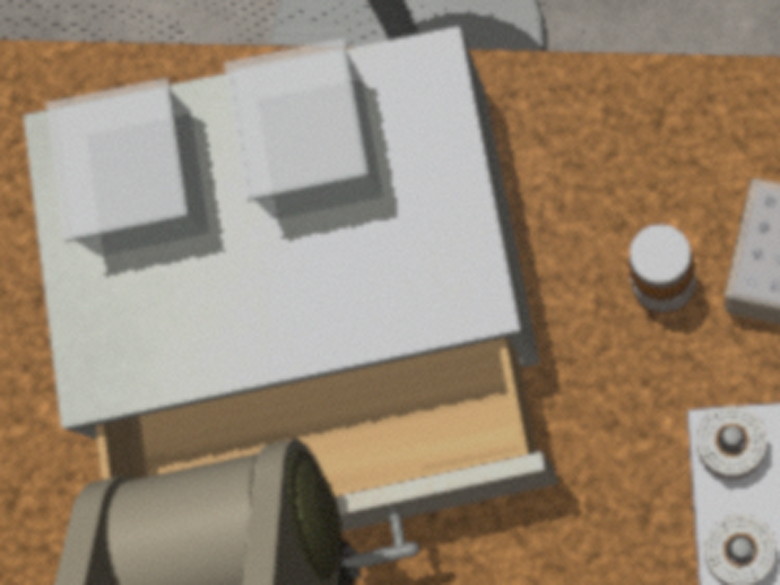

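The drawer follows the grip, about 100 mm out (front edge at crop ~(440,480)). Pull on.

>>> apply_moves(targets=[[0,0,0,0,-0.04,0,1],[0,0,0,0,-0.12,0,1],[0,0,0,0,-0.2,0,1],[0,0,0,0,-0.28,0,1],[0,0,0,0,-0.32,0,1]])

```text
time: 4.15
position: [0.3897, 0.2155, 0.0537]
tool_rot: [-179.9, 0.2, 103.3]
contact_force: [5.3, -13.4, -5.7]
gripper_width: 0.0088
grasp_force: 59.1
```

>>> apply_moves(targets=[[0,0,0,0,0,0,1],[0,0,0,0,0,0,0.35],[0,0,0,0,0,0,0.35],[0,0,0,0,0,0,0.35],[0,0,0,0,0,0,0.35]])

```text
time: 4.65
position: [0.3912, 0.2176, 0.0538]
tool_rot: [-180.0, -0.0, 103.3]
contact_force: [-0.5, -1.0, 1.4]
gripper_width: 0.0276
grasp_force: 0.6
```

>>> apply_moves(targets=[[0,0,0,0,0,-0.04,0.35],[0,0,0,0,0,-0.2,0.35],[0,0,0,0,0,-0.36,0.35],[0,0,0,0,0,-0.52,0.35],[0,0,0,0,0,-0.6,0.35]])

```text
time: 5.15
position: [0.3921, 0.2179, 0.2078]
tool_rot: [179.7, -0.0, 103.3]
contact_force: [-0.0, 0.2, -1.4]
gripper_width: 0.0276
grasp_force: 0.0
```

```bash
python3 - <<'E'
from h import *
np.set_printoptions(precision=4,suppress=True)
D=(.5803,-.1218) 
P={"A":(.5765,-.0730),"B":(.5840,-.1612),"C":(.4878,-.0816),"D":(.4962,-.1698)}
plan([(*P["C"],.18,50)])
plan([(*P["C"],.18,50),(*P["C"],.024,50)],(*P["C"],.18,50))
E
```

```text
[0.0, -0.0, 0.074, -0.627, 0.048, 0.056]
[0.0, -0.0, 0.074, -0.539, 0.324, 0.056]
->  (0.4878, -0.0816, 0.18, 50)
[0.0, 0.0, 0.0, 0.0, 0.0, 0.0]
->  (0.4878, -0.0816, 0.18, 50)
[0.0, 0.0, 0.0, 0.0, -0.0, 0.624]
->  (0.4878, -0.0816, 0.024, 50)
```

>>> apply_moves(targets=[[0,0,0.015,-0.125,0.01,0.011,-1],[0,0,0.03,-0.25,0.019,0.022,-1],[0,0,0.045,-0.375,0.029,0.033,-1],[0,0,0.06,-0.5,0.038,0.045,-1],[0,0,0.074,-0.627,0.048,0.056,-1]])

```text
time: 5.65
position: [0.4393, 0.0666, 0.1905]
tool_rot: [179.9, -0.0, 76.4]
contact_force: [0.6, -1.4, 0.1]
gripper_width: 0.0854
grasp_force: 0.0
```

>>> apply_moves(targets=[[0,0,0.015,-0.108,0.065,0.011,-1],[0,0,0.03,-0.216,0.13,0.022,-1],[0,0,0.045,-0.324,0.195,0.033,-1],[0,0,0.06,-0.432,0.26,0.045,-1],[0,0,0.074,-0.539,0.324,0.056,-1]])

```text
time: 6.15
position: [0.4871, -0.0833, 0.1765]
tool_rot: [180.0, -0.0, 49.8]
contact_force: [-0.3, 0.3, 0.3]
gripper_width: 0.0854
grasp_force: 0.0
```

>>> apply_moves(targets=[[0,0,0,0,0,0.12,-1],[0,0,0,0,0,0.28,-1],[0,0,0,0,0,0.38,-1],[0,0,0,0,0,0.44,-1],[0,0,0,0,0,0.48,-1]])

```text
time: 6.65
position: [0.4867, -0.082, 0.0553]
tool_rot: [-180.0, 0.0, 50.0]
contact_force: [0.5, 0.3, 0.9]
gripper_width: 0.0852
grasp_force: 0.0
```

>>> apply_moves(targets=[[0,0,0,0.002,0,0.05,-1],[0,0,0,0.002,0,0.09,-1],[0,0,0,0.002,0,0.125,-1],[0,0,0,0.002,0,0.125,1],[0,0,0,0.002,0,0.125,1]])

```text
time: 7.15
position: [0.4873, -0.0818, 0.0249]
tool_rot: [180.0, -0.0, 50.0]
contact_force: [-1.2, 0.4, 0.0]
gripper_width: 0.0592
grasp_force: 0.0
```

>>> apply_moves(targets=[[0,0,0,0,0,0,1],[0,0,0,0,0,0,1],[0,0,0,0,0,-0.06,1],[0,0,0,0,0,-0.15,1],[0,0,0,0,0,-0.25,1]])

```text
time: 7.65
position: [0.4868, -0.0816, 0.0877]
tool_rot: [-179.9, 0.0, 50.0]
contact_force: [-0.2, -0.4, -0.7]
gripper_width: 0.0559
grasp_force: 63.6
```

```bash
python3 - <<'E'
from h import *
plan([(.487,-.0816,.15,50),(.509,.3614,.15,103.6),(.509,.3614,.028,103.6)])
E
```

```text
[-0.0, 0.0, -0.0, 0.001, 0.0, -0.249]
->  (0.487, -0.0816, 0.15, 50)
[0.0, 0.0, -0.074, 0.707, -0.536, -0.0]
[0.0, 0.0, -0.074, 0.873, -0.159, -0.0]
->  (0.509, 0.3614, 0.15, 103.6)
[0.0, -0.0, 0.0, 0.0, -0.0, 0.488]
->  (0.509, 0.3614, 0.028, 103.6)
```

>>> apply_moves(targets=[[0,0,0,0,0,-0.1,1],[0,0,0,0,0,-0.2,1],[0,0,0,0,0,-0.25,1],[0,0,0,0,0,-0.25,1],[0,0,0,0,0,-0.25,1]])

```text
time: 8.15
position: [0.4868, -0.0816, 0.1492]
tool_rot: [-180.0, 0.0, 50.0]
contact_force: [0.4, 0.1, -0.3]
gripper_width: 0.0552
grasp_force: 63.6
```

>>> apply_moves(targets=[[0,0,-0.015,0.14,-0.107,0,1],[0,0,-0.03,0.28,-0.214,0,1],[0,0,-0.045,0.42,-0.32,0,1],[0,0,-0.06,0.565,-0.43,0,1],[0,0,-0.074,0.707,-0.536,0,1]])

```text
time: 8.65
position: [0.4974, 0.1416, 0.1484]
tool_rot: [-179.9, 0.0, 76.8]
contact_force: [0.2, -0.6, -1.0]
gripper_width: 0.0555
grasp_force: 63.6
```

>>> apply_moves(targets=[[0,0,-0.015,0.175,-0.032,0,1],[0,0,-0.03,0.35,-0.064,0,1],[0,0,-0.045,0.525,-0.095,0,1],[0,0,-0.06,0.7,-0.127,0,1],[0,0,-0.074,0.873,-0.159,0,1]])

```text
time: 9.15
position: [0.5092, 0.363, 0.148]
tool_rot: [-179.9, 0.0, 103.5]
contact_force: [1.1, -0.6, -0.4]
gripper_width: 0.0553
grasp_force: 63.6
```

>>> apply_moves(targets=[[0,0,0,0,0,0,1],[0,0,0,0,0,0.1,1],[0,0,0,0,0,0.2,1],[0,0,0,0,0,0.28,1],[0,0,0,0,0,0.34,1]])

```text
time: 9.65
position: [0.509, 0.3603, 0.0618]
tool_rot: [-179.8, 0.1, 103.2]
contact_force: [0.5, 0.2, -1.2]
gripper_width: 0.0555
grasp_force: 63.7
```

```bash
python3 - <<'E'
from h import *
snap("side","side2");crop("side2","c5",40,180,320,240,2.5)
E
```

```text
(no output)
```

View pics/c5.png

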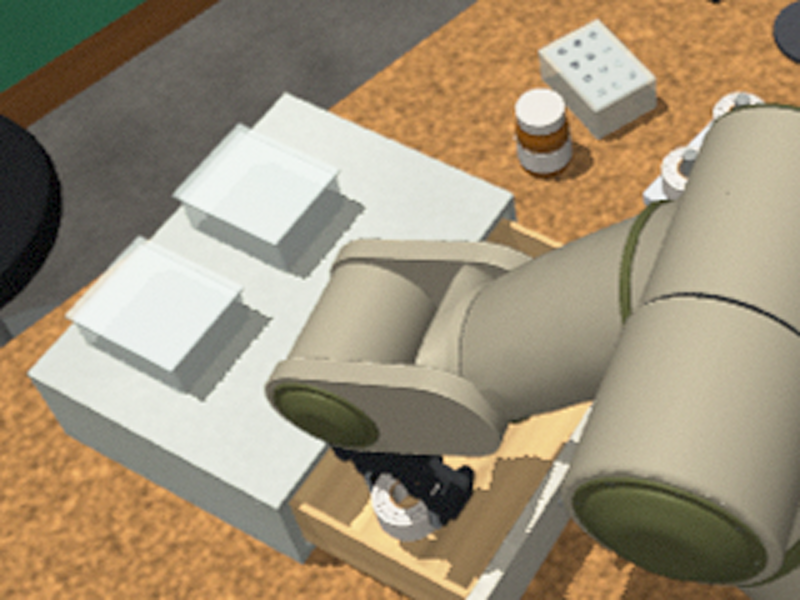

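The roll is held inside the drawer near its left wall (crop ~(405,505)), clear of the unit's top. Lower and release.

>>> apply_moves(targets=[[0,0,0,0,0,0.05,1],[0,0,0,0,0,0.1,1],[0,0,0,0,0,0.125,1],[0,0,0,0,0,0.137,1],[0,0,0,0,0,0.137,1]])

```text
time: 10.2
position: [0.5099, 0.3613, 0.0301]
tool_rot: [-180.0, 0.0, 103.3]
contact_force: [-0.4, 0.3, 0.1]
gripper_width: 0.0556
grasp_force: 63.7
```

>>> apply_moves(targets=[[0,0,0,0,0,0,-0.75],[0,0,0,0,0,0,-0.75],[0,0,0,0,0,0,-0.75],[0,0,0,0,0,0,-0.75],[0,0,0,0,0,-0.04,-0.75]])

```text
time: 10.7
position: [0.5093, 0.361, 0.0397]
tool_rot: [-179.9, 0.0, 103.3]
contact_force: [-0.4, 0.4, -0.6]
gripper_width: 0.0752
grasp_force: 0.0
```

>>> apply_moves(targets=[[0,0,0,0,0,-0.1,-0.75],[0,0,0,0,0,-0.25,-0.75],[0,0,0,0,0,-0.4,-0.75],[0,0,0,0,0,-0.5,-0.75],[0,0,0,0,0,-0.56,-0.75]])

```text
time: 11.2
position: [0.5103, 0.3616, 0.1839]
tool_rot: [179.8, -0.1, 103.3]
contact_force: [-0.0, -0.4, -0.3]
gripper_width: 0.0747
grasp_force: 0.0
```

```bash
python3 - <<'E'
from h import *
plan([(.4958,-.1700,.16,50),(.4958,-.1700,.0245,50)])
E
```

```text
[0.0, -0.0, 0.049, -0.685, -0.182, 0.03]
[0.0, -0.0, 0.049, -0.708, 0.036, 0.031]
[0.0, -0.0, 0.049, -0.663, 0.25, 0.032]
->  (0.4958, -0.17, 0.16, 50)
[0.0, 0.0, 0.0, 0.0, -0.0, 0.542]
->  (0.4958, -0.17, 0.0245, 50)
```

>>> apply_moves(targets=[[0,0,0.01,-0.137,-0.036,0.006,-1],[0,0,0.02,-0.274,-0.073,0.012,-1],[0,0,0.03,-0.41,-0.11,0.018,-1],[0,0,0.04,-0.548,-0.146,0.024,-1],[0,0,0.049,-0.685,-0.182,0.03,-1]])

```text
time: 11.7
position: [0.5047, 0.1829, 0.1737]
tool_rot: [179.9, -0.0, 85.5]
contact_force: [0.1, -0.9, 0.4]
gripper_width: 0.0856
grasp_force: 0.0
```

>>> apply_moves(targets=[[0,0,0.01,-0.142,0.007,0.006,-1],[0,0,0.02,-0.283,0.014,0.012,-1],[0,0,0.03,-0.425,0.022,0.018,-1],[0,0,0.04,-0.566,0.029,0.024,-1],[0,0,0.049,-0.708,0.036,0.031,-1]])

```text
time: 12.2
position: [0.5003, 0.0056, 0.166]
tool_rot: [179.9, -0.0, 67.8]
contact_force: [0.4, 0.2, -0.6]
gripper_width: 0.0854
grasp_force: 0.0
```

>>> apply_moves(targets=[[0,0,0.01,-0.133,0.05,0.006,-1],[0,0,0.02,-0.265,0.1,0.012,-1],[0,0,0.03,-0.4,0.15,0.018,-1],[0,0,0.049,-0.663,0.25,0.032,-1],[0,0,0.049,-0.663,0.25,0.032,-1]])

```text
time: 12.7
position: [0.496, -0.1736, 0.1577]
tool_rot: [179.9, 0.0, 50.0]
contact_force: [0.5, 1.4, -0.7]
gripper_width: 0.0855
grasp_force: 0.0
```

>>> apply_moves(targets=[[0,0,0,0,0,0.1,-1],[0,0,0,0,0,0.24,-1],[0,0,0,0,0,0.32,-1],[0,0,0,0,0,0.38,-1],[0,0,0,0,0,0.42,-1]])

```text
time: 13.2
position: [0.4961, -0.1701, 0.0517]
tool_rot: [-180.0, 0.0, 50.3]
contact_force: [-0.2, 0.5, -0.4]
gripper_width: 0.0855
grasp_force: 0.0
```

>>> apply_moves(targets=[[0,0,0,0,0,0.04,-1],[0,0,0,0,0,0.08,-1],[0,0,0,0,0,0.108,-1],[0,0,0,0,0,0.108,1],[0,0,0,0,0,0.108,1]])

```text
time: 13.7
position: [0.4965, -0.1702, 0.0253]
tool_rot: [180.0, -0.0, 50.4]
contact_force: [1.4, -1.9, 0.8]
gripper_width: 0.0587
grasp_force: 0.1
```

>>> apply_moves(targets=[[0,0,0,0,0,0,1],[0,0,0,0,0,0,1],[0,0,0,0,0,-0.06,1],[0,0,0,0,0,-0.15,1],[0,0,0,0,0,-0.25,1]])

```text
time: 14.2
position: [0.4959, -0.1699, 0.0882]
tool_rot: [-179.9, 0.0, 50.3]
contact_force: [-0.4, 0.2, -0.6]
gripper_width: 0.0565
grasp_force: 64.1
```

>>> apply_moves(targets=[[0,0,0,0,0,-0.1,1],[0,0,0,0,0,-0.2,1],[0,0,0,0,0,-0.25,1],[0,0,0,0,0,-0.25,1],[0,0,0,0,0,-0.25,1]])

```text
time: 14.7
position: [0.496, -0.1699, 0.1496]
tool_rot: [-180.0, 0.0, 50.4]
contact_force: [-0.4, 0.5, -1.4]
gripper_width: 0.0563
grasp_force: 64.1
```

```bash
python3 - <<'E'
from h import *
plan([(.5266,.2885,.15,103.6),(.5266,.2885,.028,103.6)])
E
```

```text
[-0.0, -0.0, -0.074, 0.745, -0.538, -0.0]
[-0.0, -0.0, -0.074, 0.907, -0.147, -0.001]
->  (0.5266, 0.2885, 0.15, 103.6)
[0.0, -0.0, 0.0, -0.0, -0.0, 0.488]
->  (0.5266, 0.2885, 0.028, 103.6)
```

>>> apply_moves(targets=[[0,0,-0.015,0.149,-0.107,0,1],[0,0,-0.03,0.298,-0.215,0,1],[0,0,-0.045,0.447,-0.322,0,1],[0,0,-0.06,0.596,-0.43,0,1],[0,0,-0.074,0.745,-0.538,0,1]])

```text
time: 15.2
position: [0.5109, 0.061, 0.149]
tool_rot: [-179.9, 0.0, 77.2]
contact_force: [1.7, 0.3, -0.9]
gripper_width: 0.0562
grasp_force: 64.1
```

>>> apply_moves(targets=[[0,0,-0.015,0.18,-0.03,0,1],[0,0,-0.03,0.363,-0.059,0,1],[0,0,-0.045,0.545,-0.088,0,1],[0,0,-0.06,0.726,-0.118,0,1],[0,0,-0.074,0.907,-0.147,0,1]])

```text
time: 15.7
position: [0.5261, 0.2902, 0.1486]
tool_rot: [-179.9, 0.0, 103.9]
contact_force: [0.8, -1.0, -0.6]
gripper_width: 0.0564
grasp_force: 64.1
```

>>> apply_moves(targets=[[0,0,0,0,0,0,1],[0,0,0,0,0,0.1,1],[0,0,0,0,0,0.2,1],[0,0,0,0,0,0.28,1],[0,0,0,0,0,0.34,1]])

```text
time: 16.2
position: [0.5258, 0.2874, 0.0624]
tool_rot: [-179.8, 0.0, 103.6]
contact_force: [-0.3, -0.4, -0.1]
gripper_width: 0.0566
grasp_force: 64.2
```

```bash
python3 - <<'E'
from h import *
s=robot.observe();print(s["position"],s["tool_rot"],s["gripper_width"])
plan([(.5266,.2885,.0285,103.6)])
E
```

```text
[0.52576521 0.28744842 0.06244229] [-1.79784211e+02  2.38606982e-02  1.03577879e+02] 0.056630198734451555
[-0.001, 0.0, -0.0, 0.003, 0.005, 0.136]
->  (0.5266, 0.2885, 0.0285, 103.6)
```

Next: release roll, return to roll B.

>>> apply_moves(targets=[[0,0,0,0,0,0.05,1],[0,0,0,0,0,0.1,1],[0,0,0,0,0,0.13,1],[0,0,0,0,0,0.144,1],[0,0,0,0,0,0.144,1]])

```text
time: 16.7
position: [0.5268, 0.2883, 0.0289]
tool_rot: [-180.0, 0.0, 103.6]
contact_force: [-0.5, -0.4, -1.0]
gripper_width: 0.0562
grasp_force: 64.2
```

>>> apply_moves(targets=[[0,0,0,0,0,0,-0.75],[0,0,0,0,0,0,-0.75],[0,0,0,0,0,0,-0.75],[0,0,0,0,0,0,-0.75],[0,0,0,0,0,-0.04,-0.75]])

```text
time: 17.2
position: [0.5261, 0.2882, 0.0385]
tool_rot: [-179.9, 0.0, 103.6]
contact_force: [0.1, 0.6, -0.4]
gripper_width: 0.0748
grasp_force: 0.0
```

>>> apply_moves(targets=[[0,0,0,0,0,-0.1,-0.75],[0,0,0,0,0,-0.25,-0.75],[0,0,0,0,0,-0.4,-0.75],[0,0,0,0,0,-0.5,-0.75],[0,0,0,0,0,-0.56,-0.75]])

```text
time: 17.7
position: [0.5272, 0.2886, 0.1826]
tool_rot: [179.8, -0.0, 103.6]
contact_force: [-0.3, -0.1, -0.4]
gripper_width: 0.0749
grasp_force: 0.0
```

```bash
python3 - <<'E'
from h import *
plan([(.5840,-.1612,.16,50),(.5840,-.1612,.0245,50)])
E
```

```text
[0.0, -0.0, 0.074, -0.901, -0.102, 0.044]
[0.0, -0.0, 0.074, -0.85, 0.316, 0.045]
->  (0.584, -0.1612, 0.16, 50)
[-0.0, 0.0, -0.0, 0.0, -0.0, 0.542]
->  (0.584, -0.1612, 0.0245, 50)
```

>>> apply_moves(targets=[[0,0,0.015,-0.18,-0.02,0.009,-1],[0,0,0.03,-0.36,-0.041,0.018,-1],[0,0,0.045,-0.54,-0.061,0.026,-1],[0,0,0.06,-0.72,-0.082,0.035,-1],[0,0,0.074,-0.901,-0.102,0.044,-1]])

```text
time: 18.2
position: [0.555, 0.0617, 0.169]
tool_rot: [179.9, -0.0, 76.8]
contact_force: [0.9, -0.4, 0.5]
gripper_width: 0.0853
grasp_force: 0.0
```

>>> apply_moves(targets=[[0,0,0.015,-0.17,0.063,0.009,-1],[0,0,0.03,-0.34,0.126,0.018,-1],[0,0,0.045,-0.51,0.19,0.027,-1],[0,0,0.06,-0.68,0.253,0.036,-1],[0,0,0.074,-0.85,0.316,0.045,-1]])

```text
time: 18.7
position: [0.5841, -0.1633, 0.1577]
tool_rot: [179.9, -0.0, 50.1]
contact_force: [1.1, -0.5, 0.7]
gripper_width: 0.0852
grasp_force: 0.0
```

>>> apply_moves(targets=[[0,0,0,0,0,0,-1],[0,0,0,0,0,0.18,-1],[0,0,0,0,0,0.3,-1],[0,0,0,0,0,0.38,-1],[0,0,0,0,0,0.42,-1]])

```text
time: 19.2
position: [0.5836, -0.1606, 0.0507]
tool_rot: [-179.9, 0.0, 50.4]
contact_force: [0.7, -0.0, -0.3]
gripper_width: 0.0855
grasp_force: 0.0
```

```bash
python3 - <<'E'
from h import *
plan([(.5840,-.1612,.0245,50)])
E
```

```text
[-0.0, 0.0, 0.001, -0.001, 0.003, 0.105]
->  (0.584, -0.1612, 0.0245, 50)
```

>>> apply_moves(targets=[[0,0,0,0,0,0.04,-1],[0,0,0,0,0,0.08,-1],[0,0,0,0,0,0.106,-1],[0,0,0,0,0,0.106,1],[0,0,0,0,0,0.106,1]])

```text
time: 19.7
position: [0.5845, -0.1615, 0.0257]
tool_rot: [179.9, -0.0, 50.4]
contact_force: [1.5, -1.3, 0.1]
gripper_width: 0.0591
grasp_force: 0.9
```

>>> apply_moves(targets=[[0,0,0,0,0,0,1],[0,0,0,0,0,0,1],[0,0,0,0,0,-0.06,1],[0,0,0,0,0,-0.15,1],[0,0,0,0,0,-0.25,1]])

```text
time: 20.2
position: [0.5837, -0.1612, 0.088]
tool_rot: [-179.9, 0.0, 50.3]
contact_force: [-0.1, -0.2, -1.3]
gripper_width: 0.056
grasp_force: 63.8
```

>>> apply_moves(targets=[[0,0,0,0,0,-0.1,1],[0,0,0,0,0,-0.2,1],[0,0,0,0,0,-0.25,1],[0,0,0,0,0,-0.25,1],[0,0,0,0,0,-0.25,1]])

```text
time: 20.7
position: [0.5837, -0.1612, 0.1492]
tool_rot: [-179.9, 0.0, 50.3]
contact_force: [-0.6, -0.6, -0.9]
gripper_width: 0.0555
grasp_force: 63.8
```

```bash
python3 - <<'E'
from h import *
plan([(.544,.2165,.15,103.6)])
E
```

```text
[-0.0, -0.0, -0.074, 0.531, -0.543, -0.001]
[-0.0, -0.0, -0.074, 0.718, -0.248, -0.001]
->  (0.544, 0.2165, 0.15, 103.6)
```

>>> apply_moves(targets=[[0,0,-0.015,0.106,-0.109,0,1],[0,0,-0.03,0.212,-0.217,0,1],[0,0,-0.045,0.318,-0.326,0,1],[0,0,-0.06,0.425,-0.434,0,1],[0,0,-0.074,0.531,-0.543,0,1]])

```text
time: 21.2
position: [0.5634, 0.0289, 0.1487]
tool_rot: [-179.8, 0.0, 77.2]
contact_force: [1.0, -0.2, -1.1]
gripper_width: 0.055
grasp_force: 63.8
```

>>> apply_moves(targets=[[0,0,-0.015,0.144,-0.05,0,1],[0,0,-0.03,0.287,-0.1,0,1],[0,0,-0.045,0.43,-0.15,0,1],[0,0,-0.06,0.574,-0.198,0,1],[0,0,-0.074,0.718,-0.248,0,1]])

```text
time: 21.7
position: [0.5434, 0.2177, 0.1486]
tool_rot: [-179.8, -0.0, 103.8]
contact_force: [0.2, -0.2, -1.1]
gripper_width: 0.0555
grasp_force: 63.8
```

>>> apply_moves(targets=[[0,0,0,0,0,0,1],[0,0,0,0,0,0.1,1],[0,0,0,0,0,0.2,1],[0,0,0,0,0,0.28,1],[0,0,0,0,0,0.34,1]])

```text
time: 22.2
position: [0.5433, 0.2156, 0.0625]
tool_rot: [-179.8, -0.0, 103.6]
contact_force: [-0.2, 0.6, -1.3]
gripper_width: 0.0556
grasp_force: 63.8
```

```bash
python3 - <<'E'
from h import *
plan([(.544,.2165,.028,103.6)])
E
```

```text
[-0.001, -0.0, -0.0, 0.003, 0.004, 0.138]
->  (0.544, 0.2165, 0.028, 103.6)
```

>>> apply_moves(targets=[[0,0,0,0,0,0.05,1],[0,0,0,0,0,0.1,1],[0,0,0,0,0,0.13,1],[0,0,0,0,0,0.144,1],[0,0,0,0,0,0.144,1]])

```text
time: 22.7
position: [0.5445, 0.2163, 0.0292]
tool_rot: [180.0, 0.0, 103.6]
contact_force: [-0.2, -1.2, 0.8]
gripper_width: 0.0557
grasp_force: 63.8
```

>>> apply_moves(targets=[[0,0,0,0,0,0,-0.75],[0,0,0,0,0,0,-0.75],[0,0,0,0,0,0,-0.75],[0,0,0,0,0,0,-0.75],[0,0,0,0,0,-0.04,-0.75]])

```text
time: 23.2
position: [0.5437, 0.2162, 0.0388]
tool_rot: [-179.9, -0.0, 103.6]
contact_force: [-0.7, 0.9, -0.2]
gripper_width: 0.0747
grasp_force: 0.0
```

>>> apply_moves(targets=[[0,0,0,0,0,-0.1,-0.75],[0,0,0,0,0,-0.25,-0.75],[0,0,0,0,0,-0.4,-0.75],[0,0,0,0,0,-0.5,-0.75],[0,0,0,0,0,-0.56,-0.75]])

```text
time: 23.7
position: [0.5448, 0.2164, 0.1827]
tool_rot: [179.8, 0.0, 103.6]
contact_force: [-0.0, 0.4, -0.2]
gripper_width: 0.0746
grasp_force: 0.0
```

```bash
python3 - <<'E'
from h import *
plan([(.5768,-.0730,.16,50)])
E
```

```text
[0.0, -0.0, 0.074, -0.578, -0.074, 0.045]
[0.0, -0.0, 0.074, -0.549, 0.194, 0.046]
->  (0.5768, -0.073, 0.16, 50)
```

>>> apply_moves(targets=[[0,0,0.015,-0.116,-0.015,0.009,-1],[0,0,0.03,-0.231,-0.03,0.018,-1],[0,0,0.045,-0.347,-0.044,0.027,-1],[0,0,0.06,-0.462,-0.059,0.036,-1],[0,0,0.074,-0.578,-0.074,0.045,-1]])

```text
time: 24.2
position: [0.5604, 0.0704, 0.1689]
tool_rot: [179.9, -0.0, 76.8]
contact_force: [0.4, -0.1, -0.5]
gripper_width: 0.0853
grasp_force: 0.0
```

>>> apply_moves(targets=[[0,0,0.015,-0.11,0.039,0.009,-1],[0,0,0.03,-0.22,0.078,0.018,-1],[0,0,0.045,-0.33,0.116,0.028,-1],[0,0,0.06,-0.44,0.155,0.037,-1],[0,0,0.074,-0.549,0.194,0.046,-1]])

```text
time: 24.7
position: [0.5768, -0.0744, 0.1574]
tool_rot: [180.0, -0.0, 50.1]
contact_force: [0.7, -0.1, -0.2]
gripper_width: 0.0855
grasp_force: 0.0
```

>>> apply_moves(targets=[[0,0,0,0,0,0,-1],[0,0,0,0,0,0.18,-1],[0,0,0,0,0,0.3,-1],[0,0,0,0,0,0.38,-1],[0,0,0,0,0,0.42,-1]])

```text
time: 25.2
position: [0.5761, -0.0722, 0.0505]
tool_rot: [-179.9, 0.0, 50.4]
contact_force: [-0.5, 0.7, 0.2]
gripper_width: 0.0856
grasp_force: 0.0
```

```bash
python3 - <<'E'
from h import *
plan([(.5768,-.0730,.0245,50)])
E
```

```text
[-0.0, 0.0, 0.001, -0.001, 0.004, 0.104]
->  (0.5768, -0.073, 0.0245, 50)
```

>>> apply_moves(targets=[[0,0,0,0,0,0.04,-1],[0,0,0,0,0,0.08,-1],[0,0,0,0,0,0.106,-1],[0,0,0,0,0,0.106,1],[0,0,0,0,0,0.106,1]])

```text
time: 25.7
position: [0.5771, -0.0732, 0.0255]
tool_rot: [180.0, -0.0, 50.4]
contact_force: [2.3, -2.0, 2.5]
gripper_width: 0.0594
grasp_force: 2.9
```

>>> apply_moves(targets=[[0,0,0,0,0,0,1],[0,0,0,0,0,0,1],[0,0,0,0,0,-0.06,1],[0,0,0,0,0,-0.15,1],[0,0,0,0,0,-0.25,1]])

```text
time: 26.2
position: [0.5765, -0.0731, 0.088]
tool_rot: [-179.9, 0.0, 50.3]
contact_force: [0.1, -0.7, -1.6]
gripper_width: 0.0571
grasp_force: 64.2
```

>>> apply_moves(targets=[[0,0,0,0,0,-0.1,1],[0,0,0,0,0,-0.2,1],[0,0,0,0,0,-0.25,1],[0,0,0,0,0,-0.25,1],[0,0,0,0,0,-0.25,1]])

```text
time: 26.7
position: [0.5764, -0.073, 0.1491]
tool_rot: [-179.9, 0.0, 50.3]
contact_force: [0.3, 0.5, -1.4]
gripper_width: 0.0568
grasp_force: 64.2
```

```bash
python3 - <<'E'
from h import *
plan([(.5616,.1436,.15,103.6)])
E
```

```text
[-0.0, -0.0, -0.074, 0.315, -0.299, -0.002]
[-0.0, -0.0, -0.074, 0.415, -0.126, -0.002]
->  (0.5616, 0.1436, 0.15, 103.6)
```

>>> apply_moves(targets=[[0,0,-0.015,0.063,-0.06,0,1],[0,0,-0.03,0.126,-0.12,0,1],[0,0,-0.045,0.189,-0.18,0,1],[0,0,-0.06,0.252,-0.24,0,1],[0,0,-0.074,0.315,-0.299,0,1]])

```text
time: 27.2
position: [0.5687, 0.0361, 0.1484]
tool_rot: [-179.8, 0.0, 77.2]
contact_force: [0.2, 0.0, -1.4]
gripper_width: 0.057
grasp_force: 64.2
```

>>> apply_moves(targets=[[0,0,-0.015,0.083,-0.025,0,1],[0,0,-0.03,0.166,-0.05,0,1],[0,0,-0.045,0.249,-0.076,0,1],[0,0,-0.06,0.332,-0.1,0,1],[0,0,-0.074,0.415,-0.126,0,1]])

```text
time: 27.7
position: [0.5615, 0.1442, 0.1483]
tool_rot: [-179.8, -0.0, 103.8]
contact_force: [-0.8, -0.9, -2.6]
gripper_width: 0.0568
grasp_force: 64.2
```

>>> apply_moves(targets=[[0,0,0,0,0,0,1],[0,0,0,0,0,0.1,1],[0,0,0,0,0,0.2,1],[0,0,0,0,0,0.28,1],[0,0,0,0,0,0.34,1]])

```text
time: 28.2
position: [0.5612, 0.1425, 0.0625]
tool_rot: [-179.8, -0.0, 103.5]
contact_force: [0.8, 0.6, -1.9]
gripper_width: 0.0568
grasp_force: 64.3
```

```bash
python3 - <<'E'
from h import *
plan([(.5616,.1436,.028,103.6)])
E
```

```text
[-0.001, -0.0, -0.0, 0.004, 0.003, 0.138]
->  (0.5616, 0.1436, 0.028, 103.6)
```

>>> apply_moves(targets=[[0,0,0,0,0,0.05,1],[0,0,0,0,0,0.1,1],[0,0,0,0,0,0.13,1],[0,0,0,0,0,0.144,1],[0,0,0,0,0,0.144,1]])

```text
time: 28.7
position: [0.5622, 0.1433, 0.029]
tool_rot: [180.0, 0.0, 103.6]
contact_force: [-0.1, 0.7, -0.5]
gripper_width: 0.0568
grasp_force: 64.2
```

>>> apply_moves(targets=[[0,0,0,0,0,0,-0.75],[0,0,0,0,0,0,-0.75],[0,0,0,0,0,0,-0.75],[0,0,0,0,0,0,-0.75],[0,0,0,0,0,-0.04,-0.75]])

```text
time: 29.2
position: [0.5615, 0.1433, 0.0386]
tool_rot: [-179.9, -0.0, 103.6]
contact_force: [-0.4, -0.1, 0.1]
gripper_width: 0.0751
grasp_force: 0.0
```

>>> apply_moves(targets=[[0,0,0,0,0,-0.1,-0.75],[0,0,0,0,0,-0.25,-0.75],[0,0,0,0,0,-0.4,-0.75],[0,0,0,0,0,-0.55,-0.75],[0,0,0,0,0,-0.7,-0.75]])

```text
time: 29.7
position: [0.5618, 0.1434, 0.2166]
tool_rot: [180.0, 0.0, 103.6]
contact_force: [0.0, 0.5, 0.2]
gripper_width: 0.0749
grasp_force: 0.0
```

>>> apply_moves(targets=[[0,0,0,-0.15,-0.1,0,-0.75],[0,0,0,-0.3,-0.2,0,-0.75],[0,0,0,-0.45,-0.3,0,-0.75],[0,0,0,-0.6,-0.4,0,-0.75],[0,0,0,-0.75,-0.5,0,-0.75]])

```text
time: 30.2
position: [0.4839, -0.0697, 0.215]
tool_rot: [179.9, 0.0, 103.6]
contact_force: [1.0, -0.2, 1.0]
gripper_width: 0.0748
grasp_force: 0.0
```

```bash
python3 - <<'E'
from h import *
snap("top","top3");snap("side","side3")
a=cv2.imread("pics/top3.png")[90:390,60:460];b=cv2.imread("pics/side3.png")[180:480,40:440]
cv2.imwrite("pics/m3.png",np.hstack([a,b]))
E
```

```text
(no output)
```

View pics/m3.png

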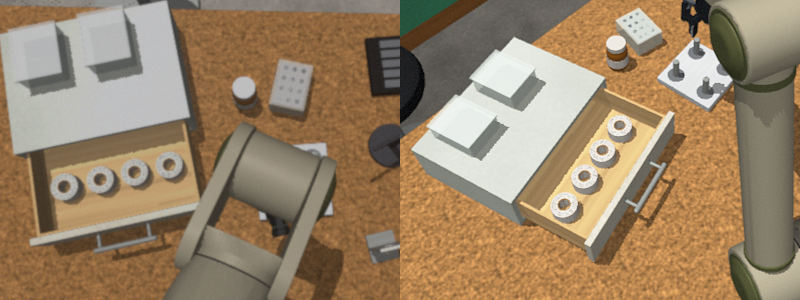

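All four rolls lie flat in a row in the drawer (top crop (64,187)…(169,165)); handle at top crop ~(96,246)–(156,235). Now re-grip the handle where it was released.

```bash
python3 - <<'E'
from h import *
d=np.load("top3.npy")
for u in [(156,336),(186,330.5),(216,325)]: print(at_z("top",u,.072),at_d("top",u,d))
plan([(.3917,.2177,.215,103.3),(.3917,.2177,.0537,103.3)])
E
```

```text
[0.38812815 0.27782153 0.072     ] [0.38634908 0.30387906 0.00039874]
[0.40044628 0.21822675 0.072     ] [3.99620583e-01 2.39703001e-01 2.71041298e-04]
[0.4128123  0.15840026 0.072     ] [0.41281024 0.15814344 0.07309451]
[0.0, 0.0, 0.0, 0.607, -0.045, -0.001]
[0.0, 0.0, 0.0, 0.606, -0.045, -0.0]
->  (0.3917, 0.2177, 0.215, 103.3)
[0.0, 0.0, 0.0, 0.0, -0.0, 0.645]
->  (0.3917, 0.2177, 0.0537, 103.3)
```

```bash
python3 - <<'E'
from h import *
d=np.load("top3.npy")
P=np.array([at_d("top",(u,v),d) for v in range(320,350) for u in range(150,222)])
x=(P[:,:2]-[.3917,.2177])@[.973,.230]; y=(P[:,:2]-[.3917,.2177])@[-.23,.973]
m=(P[:,2]>.066)&(P[:,2]<.082)&(abs(x)<.02)
print(m.sum(),np.median(P[m],0),np.percentile(x[m],[5,50,95]),np.percentile(y[m],[2,98]),np.percentile(P[m,2],[10,50,90]))
for a in (-.05,-.025,0,.025,.05):
    k=m&(abs(y-a)<.012); print(a,k.sum(),x[k].mean() if k.any() else 0)
E
```

```text
408 [0.39421755 0.21783571 0.07528511] [-0.00271172  0.00270783  0.01501667] [-0.06123953  0.06084131] [0.07281943 0.07528511 0.0775832 ]
-0.05 93 0.0056786940343172
-0.025 68 0.0022021540321066953
0 64 0.0018856688046472573
0.025 65 0.0016693041379692492
0.05 94 0.00499382860140842
```

>>> apply_moves(targets=[[0,0,0,0.121,-0.009,0,0.35],[0,0,0,0.242,-0.018,0,0.35],[0,0,0,0.364,-0.027,0,0.35],[0,0,0,0.486,-0.036,0,0.35],[0,0,0,0.607,-0.045,0,0.35]])

```text
time: 30.8
position: [0.4376, 0.0781, 0.2148]
tool_rot: [179.9, 0.0, 103.6]
contact_force: [0.4, 0.0, -1.0]
gripper_width: 0.0278
grasp_force: 0.0
```

>>> apply_moves(targets=[[0,0,0,0.121,-0.009,0,0.35],[0,0,0,0.242,-0.018,0,0.35],[0,0,0,0.364,-0.027,0,0.35],[0,0,0,0.607,-0.041,0,0.35],[0,0,0,0.607,-0.041,0,0.35]])

```text
time: 31.3
position: [0.3906, 0.2251, 0.2148]
tool_rot: [180.0, -0.1, 103.9]
contact_force: [-1.2, -0.8, -0.1]
gripper_width: 0.0279
grasp_force: 0.0
```

>>> apply_moves(targets=[[0,0,0,0,0,0,0.35],[0,0,0,0,0,0.12,0.35],[0,0,0,0,0,0.25,0.35],[0,0,0,0,0,0.35,0.35],[0,0,0,0,0,0.43,0.35]])

```text
time: 31.8
position: [0.3927, 0.2203, 0.1055]
tool_rot: [-180.0, 0.0, 103.6]
contact_force: [1.0, -1.2, 0.0]
gripper_width: 0.0277
grasp_force: 0.0
```

```bash
python3 - <<'E'
from h import *
plan([(.3917,.2177,.055,103.3)])
E
```

```text
[-0.0, 0.0, 0.001, -0.009, -0.006, 0.202]
->  (0.3917, 0.2177, 0.055, 103.3)
```

>>> apply_moves(targets=[[0,0,0,-0.005,0,0.05,0.35],[0,0,0,-0.005,0,0.1,0.35],[0,0,0,-0.005,0,0.14,0.35],[0,0,0,-0.005,0,0.16,0.35],[0,0,0,-0.005,0,0.18,0.35]])

```text
time: 32.3
position: [0.3932, 0.22, 0.0615]
tool_rot: [180.0, 0.0, 103.6]
contact_force: [0.4, -0.0, -0.6]
gripper_width: 0.0277
grasp_force: 0.0
```

>>> apply_moves(targets=[[0,0,0,0,0,0,0.35],[0,0,0,0,0,0,0.7],[0,0,0,0,0,0,1],[0,0,0,0,0,0,1],[0,0,0,0,0,0,1]])

```text
time: 32.8
position: [0.3932, 0.2204, 0.0621]
tool_rot: [179.9, 0.0, 103.6]
contact_force: [-0.2, -0.6, 6.3]
gripper_width: 0.0088
grasp_force: 58.8
```

>>> apply_moves(targets=[[0,0,0,0,0.02,0,1],[0,0,0,0,0.07,0,1],[0,0,0,0,0.14,0,1],[0,0,0,0,0.21,0,1],[0,0,0,0,0.28,0,1]])

```text
time: 33.3
position: [0.4612, 0.2373, 0.0621]
tool_rot: [180.0, -0.0, 103.6]
contact_force: [-1.5, 0.3, 7.2]
gripper_width: 0.0083
grasp_force: 59.1
```

>>> apply_moves(targets=[[0,0,0,0,0.07,0,1],[0,0,0,0,0.14,0,1],[0,0,0,0,0.21,0,1],[0,0,0,0,0.27,0,1],[0,0,0,0,0.32,0,1]])

```text
time: 33.8
position: [0.5391, 0.2565, 0.0621]
tool_rot: [180.0, -0.1, 103.6]
contact_force: [-2.4, 2.8, 6.0]
gripper_width: 0.0087
grasp_force: 59.1
```

>>> apply_moves(targets=[[0,0,0,0,0.02,0,1],[0,0,0,0,0.04,0,1],[0,0,0,0,0.06,0,1],[0,0,0,0,0.08,0,1],[0,0,0,0,0.08,0,1]])

```text
time: 34.3
position: [0.5584, 0.2613, 0.0621]
tool_rot: [179.9, -0.1, 103.6]
contact_force: [0.0, 3.9, 4.7]
gripper_width: 0.0088
grasp_force: 59.2
```

>>> apply_moves(targets=[[0,0,0,0,0.01,0,1],[0,0,0,0,0.018,0,1],[0,0,0,0,0.026,0,1],[0,0,0,0,0.032,0,1],[0,0,0,0,0.032,0,1]])

```text
time: 34.8
position: [0.5601, 0.2617, 0.062]
tool_rot: [-179.2, -0.0, 103.7]
contact_force: [-24.5, -3.6, 20.9]
gripper_width: 0.0088
grasp_force: 61.1
```

>>> apply_moves(targets=[[0,0,0,0,0.006,0,1],[0,0,0,0,0.012,0,1],[0,0,0,0,0.012,0,1],[0,0,0,0,0.012,0,1],[0,0,0,0,0.012,0,1]])

```text
time: 35.3
position: [0.5601, 0.2618, 0.0619]
tool_rot: [-178.8, 0.0, 103.7]
contact_force: [-36.3, -9.7, 29.1]
gripper_width: 0.0088
grasp_force: 62.2
```

>>> apply_moves(targets=[[0,0,0,0,-0.02,0,1],[0,0,0,0,-0.02,0,0.35],[0,0,0,0,-0.02,0,0.35],[0,0,0,0,-0.02,0,0.35],[0,0,0,0,-0.02,0,0.35]])

```text
time: 35.8
position: [0.564, 0.2618, 0.0613]
tool_rot: [-180.0, 0.0, 103.6]
contact_force: [-1.0, -0.2, -0.0]
gripper_width: 0.0279
grasp_force: 0.0
```

>>> apply_moves(targets=[[0,0,0,0,-0.016,0,0.35],[0,0,0,0,-0.016,-0.15,0.35],[0,0,0,0,-0.016,-0.3,0.35],[0,0,0,0,-0.016,-0.45,0.35],[0,0,0,0,-0.016,-0.6,0.35]])

```text
time: 36.3
position: [0.5595, 0.2608, 0.2131]
tool_rot: [-180.0, 0.0, 103.6]
contact_force: [-0.4, 0.1, 0.4]
gripper_width: 0.0279
grasp_force: 0.0
```

>>> apply_moves(targets=[[0,0,0,-0.18,-0.08,0,-1],[0,0,0,-0.36,-0.16,0,-1],[0,0,0,-0.53,-0.24,0,-1],[0,0,0,-0.7,-0.32,0,-1],[0,0,0,-0.88,-0.4,0,-1]])

```text
time: 36.8
position: [0.5136, 0.0221, 0.2116]
tool_rot: [180.0, 0.0, 103.7]
contact_force: [0.5, -0.9, 1.3]
gripper_width: 0.0851
grasp_force: 0.0
```

```bash
python3 - <<'E'
from h import *
snap("top","top4");snap("side","side4")
a=cv2.imread("pics/top4.png")[90:390,60:260];b=cv2.imread("pics/side4.png")[210:410,50:283]
c=cv2.imread("pics/top4.png")[190:390,380:580]
cv2.imwrite("pics/m4.png",np.hstack([cv2.resize(a,(380,570)),np.vstack([cv2.resize(b,(333,285)),cv2.resize(c,(333,285))])]))
E
```

```text
(no output)
```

View pics/m4.png

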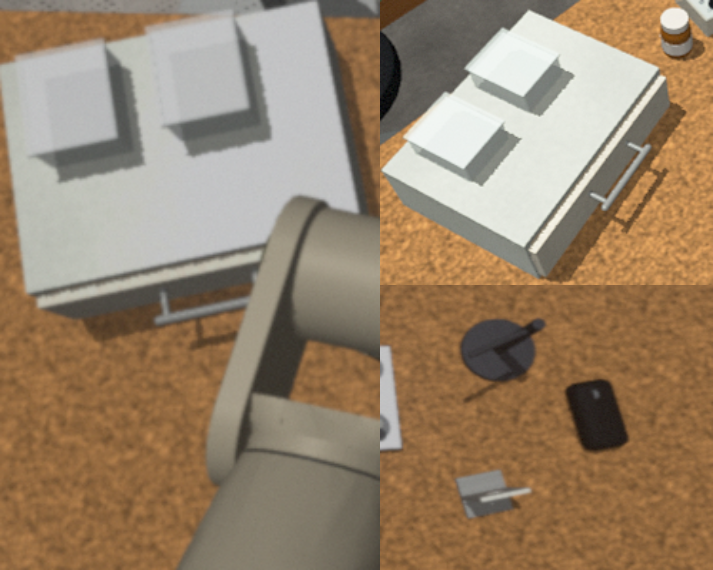

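Drawer shut (front panel flush with the unit), sign still at about its first place. Refine stand and sign with the depth.

```bash
python3 - <<'E'
from h import *
np.set_printoptions(precision=4,suppress=True)
def cloud(n,f,x0,x1,y0,y1):
    d=np.load(f); return np.array([at_d(n,(u,v),d) for v in range(y0,y1) for u in range(x0,x1) if d[v,u]>0])
for n,f,w in (("top","top4.npy",(420,490,205,260)),("side","side4.npy",(340,400,140,215))):
    P=cloud(n,f,*w);P=P[np.hypot(P[:,0]-.60,P[:,1]+.30)<.15]
    k=P[(P[:,2]>.135)&(P[:,2]<.185)]; po=k[np.hypot(k[:,0]-.623,k[:,1]+.340)<.02]
    pg=k[np.hypot(k[:,0]-.623,k[:,1]+.340)>.025]
    b=P[(P[:,2]>.006)&(P[:,2]<.018)]
    print(n,len(k),"post",po.mean(0),"base",(b.max(0)+b.min(0))/2,b.mean(0))
    if len(pg)>5:
        v=np.linalg.svd(pg-pg.mean(0))[2][0]; print(" peg",len(pg),pg.mean(0),v,np.degrees(np.arctan2(v[1],v[0])))
        r=np.hypot(pg[:,0]-.623,pg[:,1]+.340); print(" far",pg[np.argsort(r)[-4:]])
P=cloud("top","top4.npy",425,480,320,355);k=P[(P[:,2]>.09)&(P[:,2]<.115)]
v=np.linalg.svd((k-k.mean(0))[:,:2])[2][0];print("sign",len(k),k.mean(0),np.degrees(np.arctan2(v[1],v[0])),np.ptp((k-k.mean(0))[:,:2]@v))
# white-pixel plate mask -> ends
p=cv2.imread("pics/top4.png");print(p[333:341,440:470].max(2).max(1))
crop("top4","c6",425,205,70,150,4)
E
```

```text
Traceback (most recent call last):
  File "h.py", line 14, in at_d
    o,r=ray(n,uv);return o+r*d[int(round(uv[1])),int(round(uv[0]))]
        ~~~^^^^^^
  File "h.py", line 9, in ray
    c=camera_info(n);R=np.array(c["R"]);t=np.array(c["t"])
ValueError: time passes only in moves, steps and waits
```

```bash
python3 - <<'E'
import re
s=open("h.py").read()
s=s.replace("from scipy","from functools import lru_cache\nfrom scipy",1).replace("def snap","camera_info=lru_cache(None)(camera_info)\ndef snap",1)
open("h.py","w").write(s)
E
python3 - <<'E'
from h import *
np.set_printoptions(precision=4,suppress=True)
print(robot.observe()["time"])
def cloud(n,f,x0,x1,y0,y1):
    d=np.load(f); return np.array([at_d(n,(u,v),d) for v in range(y0,y1) for u in range(x0,x1) if d[v,u]>0])
for n,f,w in (("top","top4.npy",(420,490,205,260)),("side","side4.npy",(340,400,140,215))):
    P=cloud(n,f,*w);P=P[np.hypot(P[:,0]-.60,P[:,1]+.30)<.15]
    k=P[(P[:,2]>.135)&(P[:,2]<.185)]; po=k[np.hypot(k[:,0]-.623,k[:,1]+.340)<.02]
    pg=k[np.hypot(k[:,0]-.623,k[:,1]+.340)>.025]
    b=P[(P[:,2]>.006)&(P[:,2]<.018)]
    print(n,len(k),"post",po.mean(0),"base",(b.max(0)+b.min(0))/2,b.mean(0))
    if len(pg)>5:
        v=np.linalg.svd(pg-pg.mean(0))[2][0]; print(" peg",len(pg),pg.mean(0),v,np.degrees(np.arctan2(v[1],v[0])))
        r=np.hypot(pg[:,0]-.623,pg[:,1]+.340); print(" far",pg[np.argsort(r)[-4:]])
P=cloud("top","top4.npy",425,480,320,355);k=P[(P[:,2]>.09)&(P[:,2]<.115)]
v=np.linalg.svd((k-k.mean(0))[:,:2])[2][0];print("sign",len(k),k.mean(0),np.degrees(np.arctan2(v[1],v[0])),np.ptp((k-k.mean(0))[:,:2]@v))
crop("top4","c6",425,205,70,150,4)
E
```

```text
36.9
top 273 post [ 0.6209 -0.3349  0.162 ] base [ 0.6236 -0.3387  0.0114] [ 0.6207 -0.3366  0.0108]
 peg 134 [ 0.5965 -0.2897  0.1589] [-0.4789  0.8514  0.2141] 119.35849023877405
 far [[ 0.5798 -0.2631  0.1631]
 [ 0.5807 -0.2619  0.1681]
 [ 0.5816 -0.2611  0.1636]
 [ 0.5797 -0.2611  0.1634]]<stdin>:11: RuntimeWarning: Mean of empty slice.
  ret = um.true_divide(
Traceback (most recent call last):
ValueError: zero-size array to reduction operation maximum which has no identity
```

```bash
python3 - <<'E'
from h import *
np.set_printoptions(precision=4,suppress=True)
d=np.load("top4.npy")
P=np.array([at_d("top",(u,v),d) for v in range(320,355) for u in range(425,480) if d[v,u]>0])
k=P[(P[:,2]>.092)&(P[:,2]<.112)]
v=np.linalg.svd((k-k.mean(0))[:,:2])[2][0];print("sign",len(k),k.mean(0),np.degrees(np.arctan2(v[1],v[0])),np.ptp((k-k.mean(0))[:,:2]@v))
for z in range(0,120,10): print(z,((P[:,2]*1000//10*10)==z).sum(),end=" ")
snap("top","top5"); plan([(.401,-.316,.2,13.2)])
crop("top5","c6",425,310,70,50,9)
E
```

```text
sign 118 [ 0.4012 -0.3137  0.1021] -75.79110188154317 0.06128299040907158
0 893 10 36 20 14 30 12 40 17 50 18 60 13 70 12 80 16 90 16 100 104 110 0 [0.0, 0.0, 0.083, -0.403, -0.251, 0.016]
[0.0, 0.0, 0.083, -0.474, -0.015, 0.016]
[0.0, 0.0, 0.083, -0.418, 0.224, 0.016]
->  (0.401, -0.316, 0.2, 13.2)
```

View pics/c6.png

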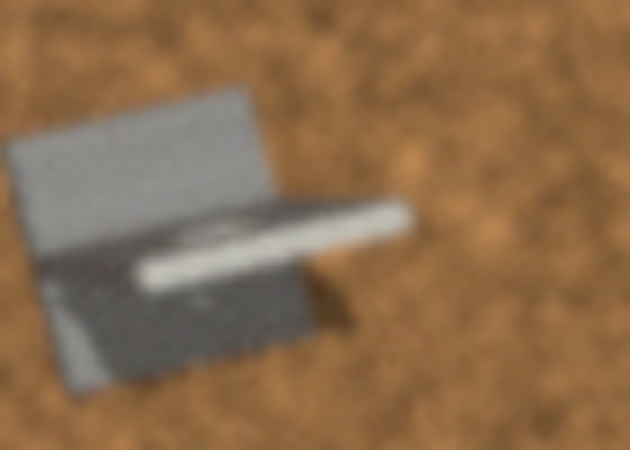

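The sign's plate runs crop (140,275)–(410,215), unmoved. Move over it with fingers across its side edges.

>>> apply_moves(targets=[[0,0,0.017,-0.08,-0.05,0.003,-1],[0,0,0.034,-0.16,-0.1,0.006,-1],[0,0,0.05,-0.24,-0.15,0.01,-1],[0,0,0.066,-0.32,-0.2,0.013,-1],[0,0,0.083,-0.403,-0.251,0.016,-1]])

```text
time: 37.45
position: [0.4772, -0.0888, 0.2075]
tool_rot: [-180.0, -0.0, 73.6]
contact_force: [1.2, 0.3, 0.6]
gripper_width: 0.0855
grasp_force: 0.0
```

>>> apply_moves(targets=[[0,0,0.017,-0.095,-0.003,0.003,-1],[0,0,0.034,-0.19,-0.006,0.006,-1],[0,0,0.05,-0.285,-0.009,0.01,-1],[0,0,0.066,-0.38,-0.012,0.013,-1],[0,0,0.083,-0.474,-0.015,0.016,-1]])

```text
time: 37.95
position: [0.4408, -0.2017, 0.2035]
tool_rot: [-180.0, -0.0, 43.7]
contact_force: [0.7, -0.2, 0.5]
gripper_width: 0.0856
grasp_force: 0.0
```

>>> apply_moves(targets=[[0,0,0.017,-0.084,0.045,0.003,-1],[0,0,0.034,-0.167,0.09,0.006,-1],[0,0,0.05,-0.25,0.135,0.01,-1],[0,0,0.066,-0.335,0.18,0.013,-1],[0,0,0.083,-0.418,0.224,0.016,-1]])

```text
time: 38.45
position: [0.4045, -0.3146, 0.1995]
tool_rot: [-180.0, -0.0, 13.8]
contact_force: [0.5, -0.7, 0.4]
gripper_width: 0.085
grasp_force: 0.0
```

>>> apply_moves(targets=[[0,0,0,0,0,0,-1],[0,0,0,0,0,0,-1],[0,0,0,0,0,0.05,-1],[0,0,0,0,0,0.1,-1],[0,0,0,0,0,0.1,-1]])

```text
time: 38.95
position: [0.4042, -0.3128, 0.1734]
tool_rot: [-179.8, 0.1, 14.2]
contact_force: [0.2, 0.4, -0.1]
gripper_width: 0.0855
grasp_force: 0.0
```

```bash
python3 - <<'E'
from h import *
print(robot.observe()["position"],robot.observe()["tool_rot"])
snap("side","side5");snap("top","top6")
plan([(.4012,-.3152,.125,13.8),(.4012,-.3152,.058,13.8)])
s=[proj("side",np.array([.401,-.315,.1])),proj("top",np.array([.401,-.315,.1]))];print(s)
a=[cv2.imread(f"pics/{n}.png") for n in("side5","top6")]
o=[]
for im,c in zip(a,s):
    x=int(min(max(c[0]-50,0),540));y=int(min(max(c[1]-50,0),380));print(x,y);o.append(cv2.resize(im[y:y+100,x:x+100],(390,390),interpolation=2))
cv2.imwrite("pics/m5.png",np.hstack(o))
E
```

```text
[ 0.40420453 -0.31283867  0.17341587] [-1.79838341e+02  5.98364687e-02  1.41580242e+01]
[-0.0, -0.0, 0.001, -0.014, 0.002, 0.2]
->  (0.4012, -0.3152, 0.125, 13.8)
[0.0, 0.0, 0.0, 0.0, -0.0, 0.268]
->  (0.4012, -0.3152, 0.058, 13.8)
[array([432.42774375, 215.1581896 ]), array([454.88580666, 337.00191159])]
382 165
404 287
```

View pics/m5.png

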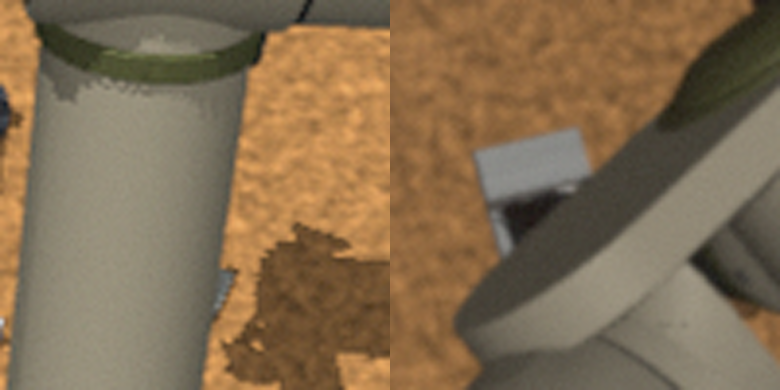

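The foot's corner (top pixel ~(426,326)) is where it was. Descend and grasp.

>>> apply_moves(targets=[[0,0,0.001,-0.014,0.002,0.05,-1],[0,0,0.001,-0.014,0.002,0.15,-1],[0,0,0.001,-0.014,0.002,0.25,-1],[0,0,0.001,-0.014,0.002,0.32,-1],[0,0,0.001,-0.014,0.002,0.37,-1]])

```text
time: 39.55
position: [0.4011, -0.3156, 0.0817]
tool_rot: [-180.0, -0.0, 13.7]
contact_force: [0.1, -0.1, 0.5]
gripper_width: 0.0853
grasp_force: 0.0
```

>>> apply_moves(targets=[[0,0,0,0,0,0.04,-1],[0,0,0,0,0,0.07,-1],[0,0,0,0,0,0.09,-1],[0,0,0,0,0,0.09,-1],[0,0,0,0,0,0.09,-0.4]])

```text
time: 40.05
position: [0.4009, -0.3162, 0.06]
tool_rot: [180.0, -0.0, 13.6]
contact_force: [0.6, -0.4, 0.5]
gripper_width: 0.0733
grasp_force: 0.0
```

>>> apply_moves(targets=[[0,0,0,0,0,0,1],[0,0,0,0,0,0,1],[0,0,0,0,0,0,1],[0,0,0,0,0,0,1],[0,0,0,0,0,0,1]])

```text
time: 40.55
position: [0.4009, -0.3161, 0.0603]
tool_rot: [179.9, -0.0, 13.6]
contact_force: [-0.7, 1.7, 6.0]
gripper_width: 0.0592
grasp_force: 64.0
```

```bash
python3 - <<'E'
from h import *
u=np.array([-.491,.871]);c=np.array([.6223,-.336])
f=lambda r,z:(*(c+r*u),z,-60.6)
s=robot.observe();p=s["position"]
plan([(p[0],p[1],.24,13.6),f(.135,.24),f(.135,.158),f(.05,.150)])
E
```

```text
[0.0, -0.0, 0.0, 0.0, 0.001, -0.719]
->  (np.float64(0.4009131217237937), np.float64(-0.3160838630622634), 0.24, 13.6)
[-0.0, -0.0, 0.103, 0.347, -0.117, -0.0]
[-0.0, -0.0, 0.103, 0.207, -0.303, -0.0]
->  (np.float64(0.5560149999999999), np.float64(-0.21841500000000003), 0.24, -60.6)
[-0.0, 0.0, -0.0, 0.0, -0.0, 0.328]
->  (np.float64(0.5560149999999999), np.float64(-0.21841500000000003), 0.158, -60.6)
[-0.0, -0.0, 0.0, 0.34, -0.0, 0.032]
->  (np.float64(0.59775), np.float64(-0.29245), 0.15, -60.6)
```

>>> apply_moves(targets=[[0,0,0,0,0,-0.05,1],[0,0,0,0,0,-0.2,1],[0,0,0,0,0,-0.38,1],[0,0,0,0,0,-0.56,1],[0,0,0,0,0,-0.72,1]])

```text
time: 41.05
position: [0.4006, -0.3158, 0.2421]
tool_rot: [179.9, -0.0, 13.6]
contact_force: [0.5, -1.0, -1.9]
gripper_width: 0.0588
grasp_force: 65.0
```

>>> apply_moves(targets=[[0,0,0.01,0.035,-0.012,0,1],[0,0,0.03,0.104,-0.035,0,1],[0,0,0.053,0.18,-0.06,0,1],[0,0,0.076,0.26,-0.087,0,1],[0,0,0.103,0.347,-0.117,0,1]])

```text
time: 41.55
position: [0.4786, -0.2666, 0.2396]
tool_rot: [180.0, 0.0, -22.7]
contact_force: [0.4, -0.1, -2.3]
gripper_width: 0.059
grasp_force: 65.0
```

>>> apply_moves(targets=[[0,0,0.022,0.045,-0.065,0,1],[0,0,0.044,0.09,-0.13,0,1],[0,0,0.066,0.133,-0.194,0,1],[0,0,0.088,0.177,-0.26,0,1],[0,0,0.103,0.207,-0.303,0,1]])

```text
time: 42.05
position: [0.5556, -0.2158, 0.2394]
tool_rot: [-180.0, 0.0, -59.7]
contact_force: [-0.6, -0.3, -1.4]
gripper_width: 0.0591
grasp_force: 65.0
```

>>> apply_moves(targets=[[0,0,0,0,0,0,1],[0,0,0,0,0,0.08,1],[0,0,0,0,0,0.17,1],[0,0,0,0,0,0.26,1],[0,0,0,0,0,0.3,1]])

```text
time: 42.55
position: [0.5535, -0.2168, 0.1627]
tool_rot: [179.9, 0.2, -59.3]
contact_force: [-0.3, -0.9, -1.5]
gripper_width: 0.059
grasp_force: 65.0
```

```bash
python3 - <<'E'
from h import *
print(robot.observe()["position"],robot.observe()["tool_rot"],robot.observe()["gripper_width"])
snap("side","side6");snap("top","top7")
u=np.array([-.491,.871]);c=np.array([.6223,-.336])
plan([(*(c+.135*u),.158,-60.6)])
o=[]
for n,t in(("side","side6"),("top","top7")):
    q=proj(n,np.array([.58,-.26,.163]));x,y=int(q[0]-50),int(q[1]-60);print(x,y)
    o.append(cv2.resize(cv2.imread(f"pics/{t}.png")[y:y+120,x:x+100],(400,480),interpolation=2))
cv2.imwrite("pics/m6.png",np.hstack(o))
E
```

```text
[ 0.55353479 -0.21675145  0.16270149] [ 1.79904948e+02  1.67908160e-01 -5.92983561e+01] 0.05903848029169368
[0.0, 0.0, 0.003, 0.01, -0.004, 0.022]
->  (np.float64(0.5560149999999999), np.float64(-0.21841500000000003), 0.158, -60.6)
315 114
382 179
```

View pics/m6.png

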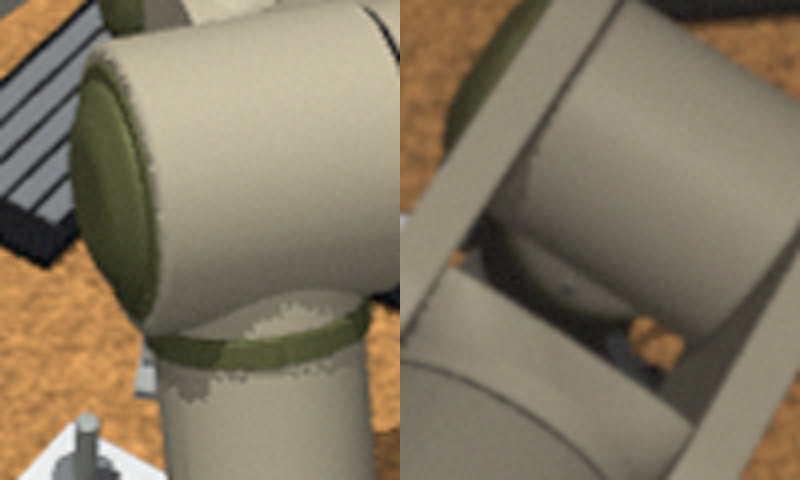

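Both views are blocked by the arm, so I insert by geometry while watching force.

>>> apply_moves(targets=[[0,0,0.003,0.01,-0.004,0.02,1],[0,0,0.003,0.01,-0.004,0.02,1],[0,0,0.003,0.01,-0.004,0.02,1],[0,0,0.003,0.01,-0.004,0.02,1],[0,0,0.003,0.01,-0.004,0.02,1]])

```text
time: 43.15
position: [0.557, -0.2184, 0.1599]
tool_rot: [-180.0, -0.0, -60.5]
contact_force: [0.0, -0.3, -0.9]
gripper_width: 0.0591
grasp_force: 65.0
```

```bash
python3 - <<'E'
from h import *
print(robot.observe()["position"],robot.observe()["tool_rot"],robot.observe()["gripper_width"])
u=np.array([-.491,.871]);c=np.array([.6223,-.336])
plan([(*(c+.092*u),.158,-60.6),(*(c+.05*u),.1505,-60.6)])
E
```

```text
[ 0.55702391 -0.21838284  0.15991259] [-1.79986458e+02 -2.74063525e-02 -6.04720113e+01] 0.05908751392094462
[-0.0, -0.0, 0.0, 0.17, 0.004, 0.008]
->  (np.float64(0.577128), np.float64(-0.25586800000000004), 0.158, -60.6)
[-0.0, -0.0, 0.0, 0.168, -0.0, 0.03]
->  (np.float64(0.59775), np.float64(-0.29245), 0.1505, -60.6)
```

>>> apply_moves(targets=[[0,0,0,0.04,0.004,0.006,1],[0,0,0,0.08,0.004,0.008,1],[0,0,0,0.12,0.004,0.008,1],[0,0,0,0.16,0.004,0.008,1],[0,0,0,0.2,0.004,0.01,1]])

```text
time: 43.65
position: [0.5812, -0.2634, 0.157]
tool_rot: [-180.0, -0.0, -60.5]
contact_force: [0.1, -0.4, -1.9]
gripper_width: 0.0589
grasp_force: 65.0
```

>>> apply_moves(targets=[[0,0,0,0.03,0,0.006,1],[0,0,0,0.06,0,0.012,1],[0,0,0,0.09,0,0.018,1],[0,0,0,0.12,0,0.024,1],[0,0,0,0.14,0,0.028,1]])

```text
time: 44.15
position: [0.5982, -0.2934, 0.1498]
tool_rot: [180.0, 0.0, -60.5]
contact_force: [0.3, 0.1, -1.9]
gripper_width: 0.0589
grasp_force: 65.0
```

>>> apply_moves(targets=[[0,0,0,0,0,0.006,1],[0,0,0,0,0,0.01,1],[0,0,0,0,0,0.014,1],[0,0,0,0,0,0.018,1],[0,0,0,0,0,0.018,1]])

```text
time: 44.65
position: [0.5979, -0.2926, 0.1455]
tool_rot: [180.0, 0.0, -60.5]
contact_force: [0.5, 0.5, -1.9]
gripper_width: 0.0588
grasp_force: 65.0
```

>>> apply_moves(targets=[[0,0,0,0,0,0.004,1],[0,0,0,0,0,0.004,1],[0,0,0,0,0,0.008,1],[0,0,0,0,0,0.008,1],[0,0,0,0,0,0.008,1]])

```text
time: 45.15
position: [0.5981, -0.2928, 0.1442]
tool_rot: [-180.0, -0.0, -60.5]
contact_force: [-1.6, 0.8, 4.8]
gripper_width: 0.059
grasp_force: 65.4
```

Contact came at the expected height (eye ≈ 0.148). Release and rise.

>>> apply_moves(targets=[[0,0,0,0,0,0,0.2],[0,0,0,0,0,0,-0.3],[0,0,0,0,0,0,-0.6],[0,0,0,0,0,0,-1],[0,0,0,0,0,0,-1]])

```text
time: 45.65
position: [0.5979, -0.2929, 0.1432]
tool_rot: [180.0, 0.0, -60.5]
contact_force: [-0.4, -0.1, 0.7]
gripper_width: 0.0853
grasp_force: 0.0
```

>>> apply_moves(targets=[[0,0,0,0,0,0,-1],[0,0,0,0,0,-0.05,-1],[0,0,0,0,0,-0.15,-1],[0,0,0,0,0,-0.3,-1],[0,0,0,0,0,-0.45,-1]])

```text
time: 46.15
position: [0.5978, -0.2927, 0.2583]
tool_rot: [-180.0, -0.0, -60.5]
contact_force: [0.2, -0.5, 0.4]
gripper_width: 0.0853
grasp_force: 0.0
```

>>> apply_moves(targets=[[0,0,0,0,0,-0.1,-1],[0,0,0,-0.1,0,-0.2,-1],[0,0,0,-0.3,0,-0.2,-1],[0,0,0,-0.5,0,-0.2,-1],[0,0,0,-0.7,0,-0.2,-1]])

```text
time: 46.65
position: [0.5105, -0.1391, 0.307]
tool_rot: [-180.0, -0.1, -60.5]
contact_force: [-0.2, 0.3, 0.4]
gripper_width: 0.0852
grasp_force: 0.0
```

>>> apply_moves(targets=[[0,0,0,-0.2,0,0,-1],[0,0,0,-0.4,0,0,-1],[0,0,0,-0.6,0,0,-1],[0,0,0,-0.8,0,0,-1],[0,0,0,-0.8,0,0,-1]])

```text
time: 47.15
position: [0.4105, 0.0372, 0.3078]
tool_rot: [-179.9, -0.0, -60.2]
contact_force: [0.0, -0.2, 0.3]
gripper_width: 0.0851
grasp_force: 0.0
```

```bash
python3 - <<'E'
from h import *
snap("side","side8");snap("top","top8")
a=cv2.imread("pics/side8.png");b=cv2.imread("pics/top8.png")
z=lambda i,x,y:cv2.resize(i[y:y+150,x:x+130],(390,450),interpolation=2)
cv2.imwrite("pics/m8.png",np.hstack([z(a,310,110),z(b,390,190)]))
E
```

```text
(no output)
```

View pics/m8.png

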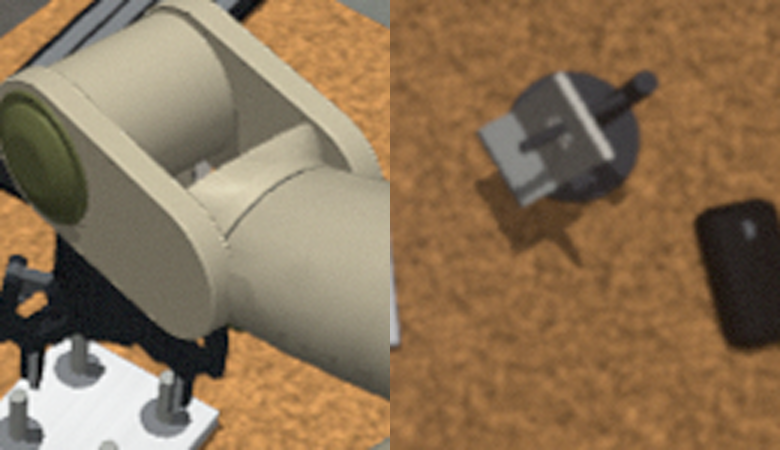

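The plate hangs on the peg (crop ~(585,115)), peg tip poking out through the eye. A quick numeric check, then hand in.

```bash
python3 - <<'E'
from h import *
d=np.load("top8.npy");c=np.array([.6223,-.336]);u=np.array([-.491,.871]);n=np.array([.871,.491])
k=[]
for v in range(205,250):
    for x in range(435,475):
        X=at_d("top",(x,v),d); r=(X[:2]-c)@u; t=(X[:2]-c)@n
        if X[2]>.178 and r>.015: k.append((r,t,X[2]))
k=np.array(k);print(len(k),k.mean(0),k.min(0),k.max(0))
P=np.array([at_d("top",(x,v),d) for v in range(225,260) for x in range(415,440)]);f=P[(P[:,2]>.075)&(P[:,2]<.11)]
print("foot",np.median(f[:,2]),((f[:,:2]-c)@u).max())
m=(k.mean(0)[0]>.02)&(k.mean(0)[0]<.075)&(abs(k.mean(0)[1])<.01)
print(m)
if m: print(robot.hand_in())
E
```

```text
176 [ 0.05874834 -0.00296778  0.21288872] [ 0.04334555 -0.04764104  0.17806678] [0.34555326 0.0283551  0.99570313]
foot 0.09210181391931993 0.08271313814526136
True
the job is handed in; nothing more can be done
None
```

I finished the job and handed it in: all four rolls lie flat in the shut drawer and the plate hangs by its eye on the peg. The arm is clear of everything and I left the jar, clear box and mouse alone, but the hand-in call returned no verdict.

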